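Dock the hand scanner hidden among the returned books

ROBOT

A 6-joint arm with a two-finger parallel gripper is mounted at the origin on the work surface. World frame = base frame: x ahead of the robot, y to its left, z up, the work surface at z = 0. Lengths are in mm, angles in rad, forces in N, time in s.
With the tool pointing down it reaches from about 250 to 725 mm from the base axis. Payload 9.7 kg.
Tool frame: the origin (TCP) lies on the centre line of the jaws, within the pads' length; the fingertips stand 11 mm ahead of it and the grasp point (between the pads) lies 8 mm behind it (tip_extent is the distance from the TCP to the fingertips, in mm); z points along the fingers, y is the line along which they close (so a half turn about z gives the same grasp; the last joint's range is limited). The gripper opens to 85 mm and grips with 20 to 120 N. Pads are 22 mm wide; open, the fingers measure 114 mm over their backs; the gripper's body (76 mm by 85 mm) begins 54 mm behind the grasp point. The pads swing forward as they close: fully open they stand 13 mm farther back than shut.
Start: joints at [-1.196, 0.087, 0.176, 1.66, 0, 1.571], TCP at [201.345, -511.818, 209.284] pointing down, gripper open.
Joint ranges: [-3.13, 3.13], [-0.85, 1.81], [-1.15, 1.24], [-2.2, 2.28], [-1.44, 1.52], [-3.14, 3.14]. Speed limits (rad/s): [2.22, 2.22, 2.57, 3.14, 3.14, 3.14].

INTERFACE

Orientations are given as a unit quaternion [x, y, z, w].
In Python, from cell import * gives the robot as it stands.
- The arm moves only by the tool move_arm, never from a script. Its argument "deltas" is a list of rows, each an object with "rot": the turn, a rotation vector about the tool's x, y, z in degrees, a list of three; "slide": the shift along the tool's x, y, z in m, a list of three; "gripper": the finger opening in m, from 0 to 0.0854. A call has 1 to 12 rows; each row is the pose to reach, as a shift and turn from the pose commanded when the call began, along the tool's axes at that moment; what a row does not reach only later rows make up. A row lasts 1/8 s, in which the tool goes at most 62.5 mm and 10.7 degrees, less where a joint would pass 70% of its speed; a pose out of reach is approached as far as the arm can. A call with a gripper value outside its range is refused whole. The fingers move at their own pace and stop on an object; "grip_force" is the grip in N (left out, the last holds). Time passes only in rows, so rows that repeat a pose let the fingers close. It gives the time, the measured TCP pose, the force, the opening and the grip force at its end, in the units of the state.
- observe(): the state, without advancing time (a new reading comes with each control period).
- snapshot(name): name is "side" or "top"; returns the picture (400x640x3 uint8, red, green, blue); there is no depth.
- camera_info(name): a dict with "fx", "fy", "cx", "cy" (pixels), "k1" (the pictures are not rectified: a ray, as slopes to the right and down, at radius r is drawn at 1 + k1 r^2 times it, then the intrinsics apply), "eye" and "attitude" of the camera in the world. Camera axes: x right, y up, looking along -z (the intrinsics and any distortion apply to the point x, -y, -z); pixel columns grow to the right and rows downward; lengths in mm; the calibration is good to about 2 mm. A picture is of the moment at which its call begins. camera_info takes no time and is no camera call.
- close_job(): hands the job in; it is judged then, once.
Trained networks look in the newest picture that a camera, given by its name, has taken for a name from the list of things; names that differ only in an ending like _2 or _b are one class to them, and where a whole thing is asked for, a point or a joint stands for the part that bears it (a point fixed in the world has none). Each returns a list of dicts, best first, with "score" (0 to 1); they miss things now and then, are a little off and sometimes report something else, mostly with a low value. They report only what shows in the picture. A call takes as long as a camera call. They do not tell look-alikes from the thing itself.
- trace(label, camera): "region" (400x640 bool, what is visible of it).
- spot_point(label, camera): "location" ([x, y, z] in mm, in world coordinates, good to about 4 mm: a listed point, or the origin of a listed thing).
The state is a dict: "clock": time; "qpos": joint angles; "joint_velocities": joint speeds; "joint_torque": joint torques, N m; "ee_pos": TCP position; "ee_rot": TCP orientation; "wrist_force": force on the tool from outside, world axes, zero at the start; "ft_torque": the same for the moment, N m; "finger_gap": opening from 0.0 (shut) to 1.0 (fully open); "gripper_force": force on a finger pad.
Only numpy, scipy, OpenCV 4.12 (cv2) and the standard library are available. Lean on these libraries where they do the work, as an engineer would, in place of code of your own. Each camera call takes 0.05 s, during which the arm holds its last target. There are 200 camera calls.

TASK

The hand scanner stands hemmed in on the book rack: first move the thick book, the thin book and the disc case from around it to the side tray, standing upright, without taking the scanner out yet. Then push the scanner down into its dock until it clicks fully home, and only after that stand both books and the case back exactly where each stood on the rack, facing along the same line as before. Do not knock any of these over, and leave the mug and the pencil cup where they are.

Things in the scene. Friction and masses are not known exactly. Their poses are not given: they have to be found in the camera images.
- thick_book: Loose hardback book standing upright in dark blue cloth: 105 mm along its x, 40 mm thick along its y, 155 mm tall, about 0.4 kg. Origin at the centre of its underside, z up. Stands on the rack on one side (+y or -y) of the scanner.
- thin_book: Loose hardback book standing upright in the same dark blue cloth: 105 mm along its x, 26 mm thick along its y, 145 mm tall, about 0.25 kg. Origin at the centre of its underside, z up. Stands on the rack on the other side of the scanner from the thick book.
- disc_case: Loose black plastic disc case with white faces, standing on its long edge: 24 mm thick along its x, 142 mm wide along its y, 125 mm tall, about 0.16 kg. Origin at the centre of its underside, z up. Stands crosswise on the rack in front of (rack -x side of) the books and scanner, about 37 mm clear of the books.
- scanner: Loose grey upright block, dark glass window on top: 46 mm along x, 30 mm thick along y (grip here), 92 mm tall, 0.17 kg. Origin: centre of underside, z up. 16 mm above its underside a rounded ridge stands out 3 mm from each x side. Stands mid-rack between the two taller books, 6 to 18 mm from each: too close for a finger. Fits the dock either way round.
- dock: Fixed black dock, 94 (x) by 70 (y) by 47 mm, flared mouth. Origin: centre of underside, z up. Open-topped socket on the origin, 55 (x) by 34 (y) mm, takes the scanner's x along its x; floor at z 6 mm, straight walls to 40 mm. Spring catches in the x walls at z 29 mm stop the scanner 13 mm above the floor; 5 to 12 N down takes it past (force drops) to the floor; its own weight does not.
- rack: Fixed beige steel plate, 200 (x) by 175 mm (y), top at z 8 mm, a 34 mm tall lip on its +x edge. Origin: centre of underside, z up. Four flat dark pads mark the places: x 30 mm, y -44, 0, +44 mm (book, scanner, book) and, crosswise, x -72.5 mm, y 0 (disc case). Things stand within about 4 mm of the pad centres.
- tray: Fixed empty beige side tray, open-topped, 190 mm (x) by 280 mm (y) outside, 18 mm tall, walls and floor 5 mm. Origin at the centre of its underside, z up. Room for the two books and the case to stand side by side, spread along its y, with their long sides along its x.
- mug: White mug, 76 mm across, 90 mm tall, with a handle; a bystander, to be left alone. Origin at the centre of its underside.
- pencil_cup: Round dark steel pencil cup, 72 mm across, 100 mm tall (pencils to 170 mm); a bystander, to be left alone. Origin at the centre of its underside.
There are look-alikes about, which are no part of the job. What is shaped like the thin_book but pink or red is not meant.

How it is judged:
By the outcome, as a careful person would: the job done as asked, in the order asked, and still so for the second after the job is handed in, with the robot touching nothing.
It also fails if it takes over 149 s, if anything falls off the work surface, if the arm or the gripper's body presses on something with over 40 N, if the wrist force passes 120 N, or if a joint passes its speed limit or range.

## Working session

There is one attempt and no reset: what is moved stays moved. The work goes in short steps, Python scripts to look and compute and a tool call to move; the robot and the scene stay as the last step left them, time stands still between calls to the robot, and variables do not carry over. Pictures are saved under pics/ and viewed, at most 14 in all, crops included, and the job is handed in when it is done.

Besides the shell and the picture viewer there is one more tool, called by a JSON object that holds its "method" and its "body", one argument or row to a line. move_arm: Moves the arm, as the interface text tells. Its arguments: {"type":"object","properties":{"deltas":{"type":"array","items":{"type":"object","properties":{"rot":{"type":"array","items":{"type":"number"}},"slide":{"type":"array","items":{"type":"number"}},"gripper":{"type":"number"}}}},"grip_force":{"type":"number"}},"required":["deltas"]}

```bash
ls; mkdir -p pics; cat > h.py <<'E'
from cell import *
import numpy as np, cv2
from scipy.spatial.transform import Rotation as R
def cam(n):
    c=camera_info(n); return c
def att(c):
    a=np.array(c["attitude"],float)
    return R.from_quat(a).as_matrix() if a.size==4 else a.reshape(3,3)
def proj(c,P):
    P=np.atleast_2d(P); q=(P-np.array(c["eye"]))@att(c)
    s=np.c_[q[:,0]/-q[:,2],-q[:,1]/-q[:,2]]; r2=(s**2).sum(1,keepdims=True)
    s=s*(1+c["k1"]*r2); return s*[c["fx"],c["fy"]]+[c["cx"],c["cy"]]
def ray(c,uv):
    uv=np.atleast_2d(uv).astype(float); d=(uv-[c["cx"],c["cy"]])/[c["fx"],c["fy"]]; s=d.copy()
    for _ in range(20): s=d/(1+c["k1"]*(s**2).sum(1,keepdims=True))
    v=np.c_[s[:,0],-s[:,1],-np.ones(len(s))]@att(c).T
    return np.array(c["eye"],float),v/np.linalg.norm(v,axis=1,keepdims=True)
def onz(c,uv,z):
    e,v=ray(c,uv); return e+v*((z-e[2])/v[:,2])[:,None]
def save(n,f):
    im=snapshot(n); cv2.imwrite("pics/"+f,im[:,:,::-1]); return im
E
python3 - <<'E'
from h import *
for n in ("side","top"):
    print(n,camera_info(n)); save(n,n+"1.png")
    for l in "thick_book thin_book disc_case scanner dock rack tray mug pencil_cup".split():
        for d in spot_point(l,n)[:3]: print(l,np.round(d["location"]),round(d["score"],2), proj(cam(n),d["location"]).round()[0])
print(observe())
E
```

```text
pics
side {'fx': 471.81713092784247, 'fy': 471.81713092784247, 'cx': 323.42244485475845, 'cy': 199.2705401969254, 'k1': -0.06905754008596326, 'eye': array([372.16014319, 956.57148796, 683.13829103]), 'attitude': array([-0.0450451 ,  0.48547733,  0.87083773, -0.06264459])}
thick_book [ 607. -305.    7.] 0.55 [315. 168.]
thin_book [ 608. -218.    9.] 0.96 [309. 181.]
thin_book [ 527. -443.   -1.] 0.7 [346. 152.]
thin_book [ 313. -394.    1.] 0.7 [411. 162.]
rack [ 576. -258.    0.] 0.64 [322. 177.]
tray [589. 262.   2.] 0.69 [277. 298.]
tray [ 605. -303.    7.] 0.39 [315. 168.]
mug [792.  14.  -0.] 0.65 [223. 224.]
pencil_cup [792.  13.  -3.] 0.75 [223. 224.]
top {'fx': 384.22227185002777, 'fy': 384.22227185002777, 'cx': 321.24728114702407, 'cy': 204.62722992224224, 'k1': 0.0002711235465851352, 'eye': array([ 477.99427041,  -51.9882027 , 1115.67675294]), 'attitude': array([-0.02253794,  0.02690761,  0.70765254, -0.70568825])}
thick_book [ 606. -304.   10.] 0.68 [406. 187.]
thin_book [ 524. -446.   -5.] 0.86 [453. 216.]
thin_book [ 310. -396.    2.] 0.69 [439. 290.]
thin_book [478. -78.
[... 383 characters left out ...]
os': array([-1.19601129e+00,  8.69192486e-02,  1.75904067e-01,  1.65980715e+00,
        2.58208876e-05,  1.57084472e+00]), 'joint_velocities': array([-0.00065247, -0.00081791, -0.00026483, -0.00103797, -0.00052465,
        0.00038604]), 'joint_torque': array([-2.65007795e-03, -5.20114088e+01,  4.64863336e+01,  1.82396849e-03,
       -1.84123671e-06,  4.91795532e-06]), 'ee_pos': array([ 201.34590164, -511.81615208,  209.27567222]), 'ee_rot': array([ 9.82497850e-01,  1.86273924e-01,  1.02617455e-05, -1.51801797e-05]), 'wrist_force': array([ 0.45206437, -1.24937154, -0.67313423]), 'ft_torque': array([-0.00302231,  0.03349986, -0.01246113]), 'gripper_force': 0.0, 'finger_gap': 0.997603628407022}
```

```bash
ls pics
```

```text
side1.png
top1.png
```

View pics/side1.png

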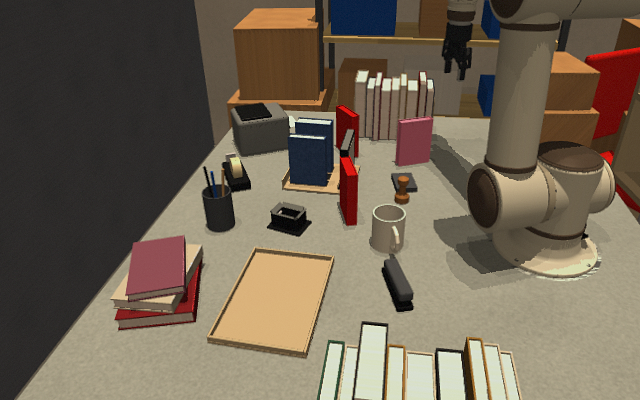

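View pics/top1.png

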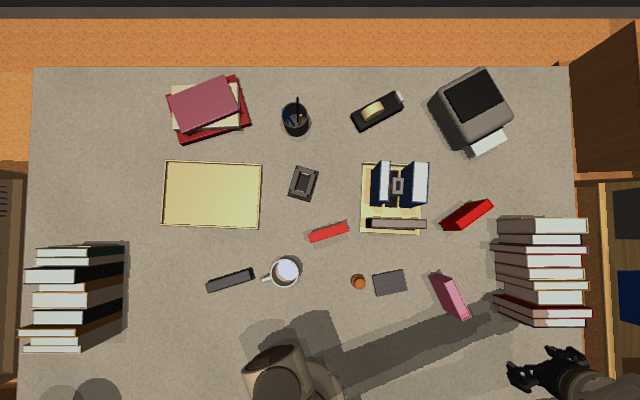

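The side view shows the blue books at (312,150), the case behind the red book at (347,145), and the dock at (290,217). In the top view the thin book is at (380,184), scanner (398,186), thick book (413,185), case (396,223), dock (303,183) and tray (211,194).

Possible confusions: red thin look-alikes at top (328,231) and (468,214), pink book (450,297), and the red/maroon book stack at (207,108). The books I want are the blue ones on the rack.

```bash
python3 - <<'E'
from h import *
t=cv2.imread("pics/top1.png"); s=cv2.imread("pics/side1.png")
names="thick_book thin_book disc_case scanner dock rack tray".split()
masks={}
for n in ("top","side"):
    snapshot(n)
    for l in names:
        for i,d in enumerate(trace(l,n)[:3]):
            m=d["region"]; ys,xs=np.nonzero(m)
            print(n,l,round(d["score"],2),m.sum(),xs.min(),xs.max(),ys.min(),ys.max()); masks[f"{n}_{l}_{i}"]=m
np.savez_compressed("masks.npz",**masks)
a=cv2.resize(t[155:240,285:435],None,fx=5,fy=5,interpolation=cv2.INTER_CUBIC)
cv2.imwrite("pics/c1.png",a)
b=cv2.resize(s[95:235,260:370],None,fx=4,fy=4,interpolation=cv2.INTER_CUBIC)
cv2.imwrite("pics/c2.png",b)
E
```

```text
top thick_book 0.62 1111 400 429 162 206
top thin_book 0.9 1067 429 470 272 319
top thin_book 0.87 441 308 348 222 242
top thin_book 0.79 697 372 390 161 204
top disc_case 0.84 648 366 426 217 229
top scanner 0.7 271 389 403 177 197
top scanner 0.62 1118 399 429 162 206
top scanner 0.57 791 260 300 257 287
top dock 0.56 777 288 318 166 201
top rack 0.96 1857 360 420 162 234
top tray 0.82 6522 160 262 160 229
side thick_book 0.72 876 295 333 117 173
side thin_book 0.87 1040 340 357 158 225
side thin_book 0.62 1874 288 326 133 185
side thin_book 0.61 1572 396 432 116 166
side disc_case 0.85 353 340 354 129 159
side disc_case 0.44 861 295 334 118 171
side dock 0.82 1055 268 310 202 236
side rack 0.97 769 282 359 164 194
side tray 0.8 9659 207 334 247 358
```

View pics/c1.png

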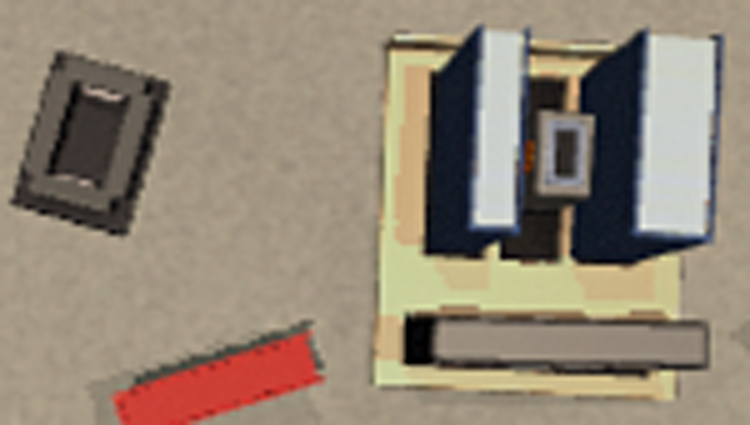

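View pics/c2.png

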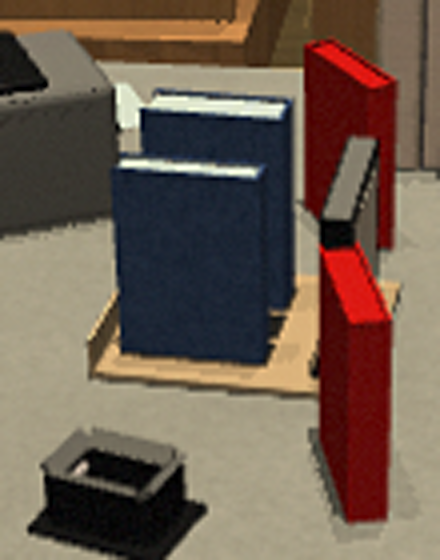

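The close crop confirms the choice: blue thin book top at c1 (500,130), thick book (678,135), scanner (567,155) between them, and the white-faced case (570,343). The red one at (215,380) is a look-alike. Next I fit box poses to the traces.

```bash
cat > fit.py <<'E'
from h import *
from scipy.optimize import minimize
S=4
def box(p,dx,dy,h,z0):
    x,y,a=p; c,s=np.cos(a),np.sin(a)
    return np.array([[x+c*u-s*v,y+s*u+c*v,z] for u in(-dx/2,dx/2) for v in(-dy/2,dy/2) for z in (z0,z0+h)])
def sil(c,P):
    uv=proj(c,P); m=np.zeros((400*S,640*S),np.uint8)
    cv2.fillConvexPoly(m,cv2.convexHull(np.round(((uv+.5)*S-.5)*16).astype(np.int32)),1,shift=4)
    return m
def up(m): return cv2.resize(m.astype(np.uint8),None,fx=S,fy=S,interpolation=cv2.INTER_NEAREST)
def fit(views,p0,dims,z0,h0,occ=None,freeh=False):
    # views: {cam:mask}; occ: {cam:[masks]}
    C={n:cam(n) for n in views}; U={n:up(m) for n,m in views.items()}
    def cost(q):
        t=0
        for n in views:
            r=sil(C[n],box(q[:3]*[1,1,.01],*dims,q[3] if freeh else h0,z0))
            for o in (occ or {}).get(n,[]): r=r*(1-o)
            t+=1-(r&U[n]).sum()/max(1,(r|U[n]).sum())
        return t
    q0=np.array([p0[0],p0[1],p0[2]*100]+([h0] if freeh else []))
    sim=np.array([q0]+[q0+d for d in np.eye(len(q0))*6])
    r=minimize(cost,q0,method="Nelder-Mead",options=dict(initial_simplex=sim,xatol=.05,fatol=1e-5,maxiter=300))
    return r.x*([1,1,.01]+([1] if freeh else [])),r.fun
E
cat > f1.py <<'E'
from fit import *
M=np.load("masks.npz"); cs=cam("side"); ct=cam("top")
f=lambda *a,**k: (lambda r:(print(np.round(r[0],3),round(r[1],3)),r[0])[1])(fit(*a,**k))
print("thin");thin=f({"top":M["top_thin_book_2"],"side":M["side_thin_book_1"]},(608,-218,0),(105,26),8,145)
f({"top":M["top_thin_book_2"],"side":M["side_thin_book_1"]},(608,-218,0),(105,26),8,145,freeh=True)
f({"top":M["top_thin_book_2"]},(608,-218,0),(105,26),8,145)
o={"side":[sil(cs,box(thin[:3],105,26,145,8))]}
print("thick");f({"top":M["top_thick_book_0"],"side":M["side_thick_book_0"]},(607,-305,0),(105,40),8,155,occ=o)
f({"top":M["top_thick_book_0"],"side":M["side_thick_book_0"]},(607,-305,0),(105,40),8,155,occ=o,freeh=True)
f({"top":M["top_thick_book_0"]},(607,-305,0),(105,40),8,155)
print("case");f({"top":M["top_disc_case_0"]},(499,-253,0),(24,142),8,125)
print("scanner");f({"top":M["top_scanner_0"]},(599,-259,0),(46,30),8,92)
print("dock");f({"top":M["top_dock_0"]},(618,-3,-.25),(94,70),0,10);f({"top":M["top_dock_0"],"side":M["side_dock_0"]},(618,-3,-.25),(94,70),0,10)
print("tray");f({"top":M["top_tray_0"],"side":M["side_tray_0"]},(590,261,0),(190,280),0,18)
f({"top":M["top_tray_0"]},(590,261,0),(190,280),0,18)
# corner clicks top (dx from crop c1)
k=lambda L:np.array(L)/5+[285,155]-.4
for n,L,z in [("thin",[(478,27),(528,28),(520,236),(470,230)],153),("thick",[(645,32),(721,37),(712,242),(634,236)],163),("case",[(432,318),(708,322),(707,368),(433,366)],133),("scan",[(540,110),(596,113),(588,200),(535,196)],100),("dockbase",[(62,52),(170,84),(127,236),(12,202)],5),("sock",[(80,82),(130,90),(104,190),(54,180)],38),("rack",[(388,36),(676,400),(373,385)],8)]:
    w=onz(ct,k(L),z)[:,:2]; print(n,w.mean(0).round(1),np.linalg.norm(w-np.roll(w,1,0),axis=1).round(0),np.degrees(np.arctan2(*(w[0]-w[-1])[::-1])).round(1),np.degrees(np.arctan2(*(w[1]-w[2])[::-1])).round(1))
E
python3 f1.py
```

```text
thin
[ 6.08870e+02 -2.18696e+02 -6.30000e-02] 0.168
[ 6.08849e+02 -2.19269e+02 -6.40000e-02  1.41749e+02] 0.15
[ 6.06564e+02 -2.18688e+02 -5.60000e-02] 0.101
thick
[ 6.04043e+02 -3.06317e+02 -8.60000e-02] 0.231
[ 6.04308e+02 -3.07563e+02 -6.80000e-02  1.51860e+02] 0.203
[ 6.02436e+02 -3.06678e+02 -8.00000e-02] 0.113
case
[ 4.99860e+02 -2.57541e+02 -3.10000e-02] 0.077
scanner
[ 6.00624e+02 -2.63192e+02  6.00000e-03] 0.211
dock
[ 6.17523e+02 -6.09800e+00 -2.82000e-01] 0.048
[ 6.18395e+02 -6.22300e+00 -2.86000e-01] 0.439
tray
[ 5.88249e+02  2.58790e+02 -4.70000e-02] 0.055
[ 5.86889e+02  2.57338e+02 -4.30000e-02] 0.015
thin [ 605.9 -217.7] [103.  25. 106.  25.] -3.0 -3.1
thick [ 601.1 -305.5] [103.  38. 103.  39.] -4.2 -3.8
case [ 498.4 -255.9] [ 25. 141.  24. 140.] 0.5 -2.5
scan [ 599.6 -261.7] [46. 30. 47. 28.] -4.2 -6.2
dockbase [618.2  -6.5] [92. 66. 92. 70.] -18.2 -15.8
sock [618.5  -7.5] [58. 29. 59. 29.] -14.7 -14.5
rack [ 542.1 -229.7] [203. 268. 175.] -3.0 -93.0
```

```bash
cat > d.py <<'E'
# usage: d.py x y z yawdeg  -> slide (m), rot z deg from present pose
import sys; from h import *
o=observe(); T=R.from_quat(o["ee_rot"]); p=np.array(o["ee_pos"])
print("t",round(o["clock"],1),"p",p.round(1),"yaw",np.degrees(np.arctan2(*T.as_matrix()[:2,0][::-1])).round(2),"tilt",T.as_matrix()[:,2].round(3),"q",np.degrees(o["qpos"]).round(0),"F",np.array(o["wrist_force"]).round(1),"gap",round(o["finger_gap"]*85.4,1),"gf",o["gripper_force"])
a=list(map(float,sys.argv[1:]))
for i in range(0,len(a),4):
    x,y,z,w=a[i:i+4]
    G=R.from_euler("z",w,degrees=True)*R.from_euler("x",180,degrees=True)
    print("->",a[i:i+4],"slide",(T.inv().apply(np.array([x,y,z])-p)/1000).round(4),"rot",np.degrees((T.inv()*G).as_rotvec()).round(2))
E
python3 d.py 607 -218.3 250 -3.2 607 -218.3 250 176.8
```

```text
t 1.8 p [ 201.4 -511.8  209.3] yaw 21.48 tilt [-0.  0. -1.] q [-69.   5.  10.  95.  -0.  90.] F [-0.2 -0.1  0.1] gap 85.2 gf 0.0
-> [607.0, -218.3, 250.0, -3.2] slide [ 0.4849 -0.1246 -0.0407] rot [-0.    0.   24.68]
-> [607.0, -218.3, 250.0, 176.8] slide [ 0.4849 -0.1246 -0.0407] rot [  -0.     -0.   -155.32]
```

{"method": "move_arm", "body": {
  "deltas": [
    {"slide":[0,0,-0.05],"rot":[0,0,-10]},
    {"slide":[0,0,-0.05],"rot":[0,0,-10]}
  ]
}}

```text
invalid input
```

```bash
python3 d.py 607 -218.3 250 -3.2 607 -218.3 250 176.8
```

```text
t 1.8 p [ 201.4 -511.8  209.3] yaw 21.48 tilt [-0.  0. -1.] q [-69.   5.  10.  95.  -0.  90.] F [-0.2 -0.1  0.1] gap 85.2 gf 0.0
-> [607.0, -218.3, 250.0, -3.2] slide [ 0.4849 -0.1246 -0.0407] rot [-0.    0.   24.68]
-> [607.0, -218.3, 250.0, 176.8] slide [ 0.4849 -0.1246 -0.0407] rot [  -0.     -0.   -155.32]
```

{"method": "move_arm", "body": {
  "deltas": [
    {"slide":[0,0,-0.05],"rot":[0,0,-10],"gripper":0.085},
    {"slide":[0,0,-0.05],"rot":[0,0,-10],"gripper":0.085}
  ],
  "grip_force": 50
}}

```text
clock: 2.05
ee_pos: [201.7, -512.7, 262.8]
ee_rot: [0.962, 0.272, 0.0, 0.003]
wrist_force: [0.7, -0.0, 0.5]
finger_gap: 0.997
gripper_force: 0.0
```

```bash
python3 d.py 607 -218.3 250 -3.2 607 -218.3 250 176.8
```

```text
t 2.0 p [ 201.7 -512.7  262.8] yaw 31.59 tilt [ 0.002 -0.005 -1.   ] q [-69.   6.  18. 101.   0.  80.] F [ 0.7 -0.   0.5] gap 85.1 gf 0.0
-> [607.0, -218.3, 250.0, -3.2] slide [ 0.4995 -0.0385  0.0122] rot [ 0.3  -0.04 34.79]
-> [607.0, -218.3, 250.0, 176.8] slide [ 0.4995 -0.0385  0.0122] rot [ 5.0000e-02  4.0000e-01 -1.4521e+02]
```

{"method": "move_arm", "body": {
  "deltas": [
    {"slide":[0.04,-0.003,0],"rot":[0,0,-10],"gripper":0.06},
    {"slide":[0.09,-0.007,0],"rot":[0,0,-20],"gripper":0.06},
    {"slide":[0.14,-0.011,0],"rot":[0,0,-30],"gripper":0.06},
    {"slide":[0.19,-0.015,0],"rot":[0,0,-40],"gripper":0.06},
    {"slide":[0.24,-0.019,0],"rot":[0,0,-50],"gripper":0.06},
    {"slide":[0.29,-0.023,0],"rot":[0,0,-60],"gripper":0.06},
    {"slide":[0.34,-0.027,0],"rot":[0,0,-70],"gripper":0.06},
    {"slide":[0.39,-0.031,0],"rot":[0,0,-80],"gripper":0.06},
    {"slide":[0.43,-0.034,0],"rot":[0,0,-90],"gripper":0.06},
    {"slide":[0.465,-0.036,0],"rot":[0,0,-100],"gripper":0.06},
    {"slide":[0.49,-0.038,0],"rot":[0,0,-110],"gripper":0.06},
    {"slide":[0.4995,-0.0385,0],"rot":[0,0,-120],"gripper":0.06}
  ]
}}

```text
clock: 3.55
ee_pos: [608.4, -217.0, 258.2]
ee_rot: [0.243, 0.97, 0.0, -0.001]
wrist_force: [0.7, 0.3, 0.0]
finger_gap: 0.707
gripper_force: 0.0
```

```bash
python3 d.py 607 -218.3 200 176.8
```

```text
t 3.5 p [ 608.4 -217.   258.2] yaw 151.83 tilt [-0.001  0.    -1.   ] q [-20.  21.  35. 104.   0.   9.] F [0.7 0.3 0. ] gap 60.3 gf 0.0
-> [607.0, -218.3, 200.0, 176.8] slide [ 0.0005 -0.0018  0.0582] rot [ 1.000e-02 -6.000e-02 -2.497e+01]
```

{"method": "move_arm", "body": {
  "deltas": [
    {"slide":[0,-0.001,0.01],"rot":[0,0,-10],"gripper":0.06},
    {"slide":[0.0005,-0.0018,0.03],"rot":[0,0,-20],"gripper":0.06},
    {"slide":[0.0005,-0.0018,0.045],"rot":[0,0,-25],"gripper":0.06},
    {"slide":[0.0005,-0.0018,0.058],"rot":[0,0,-25],"gripper":0.06},
    {"slide":[0.0005,-0.0018,0.058],"rot":[0,0,-25],"gripper":0.06}
  ]
}}

```text
clock: 4.18
ee_pos: [605.5, -219.4, 200.0]
ee_rot: [0.032, 0.999, 0.0, -0.001]
wrist_force: [-0.6, -0.1, 0.8]
finger_gap: 0.706
gripper_force: 0.0
```

```bash
python3 d.py 607 -218.3 130 176.8; python3 -c "
from h import *
a=save('side','s2.png')
cv2.imwrite('pics/s2c.png',cv2.resize(a[80:240,240:400,::-1],None,fx=3.7,fy=3.7,interpolation=cv2.INTER_CUBIC))"
```

```text
t 4.2 p [ 605.5 -219.4  200. ] yaw 176.34 tilt [-0.002  0.001 -1.   ] q [-20.  18.  25.  96.  -0. -16.] F [-0.6 -0.1  0.8] gap 60.3 gf 0.0
-> [607.0, -218.3, 130.0, 176.8] slide [-0.0015  0.0011  0.07  ] rot [ 0.03 -0.1  -0.46]
```

View pics/s2c.png

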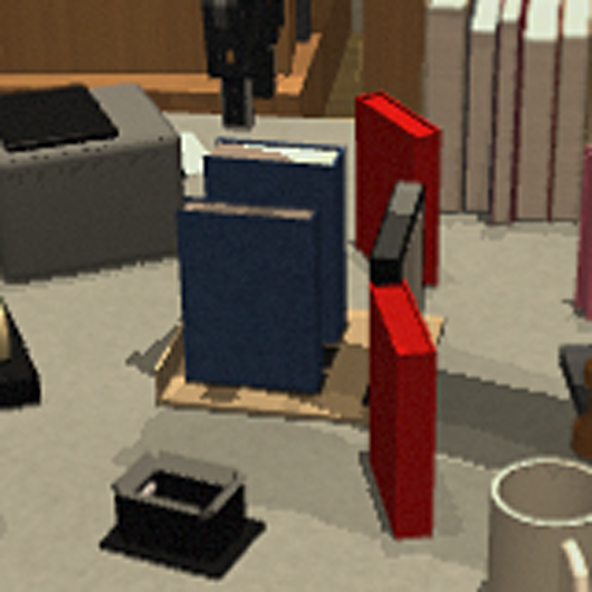

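The picture shows the fingers at (238,105) above the thin book at (250,210), aligned in column. I'll descend and grip.

{"method": "move_arm", "body": {
  "deltas": [
    {"slide":[-0.0015,0.001,0.02],"rot":[0,0,-0.4],"gripper":0.06},
    {"slide":[-0.0015,0.001,0.04],"rot":[0,0,-0.4],"gripper":0.06},
    {"slide":[-0.0015,0.001,0.06],"rot":[0,0,-0.4],"gripper":0.06},
    {"slide":[-0.0015,0.001,0.07],"rot":[0,0,-0.4],"gripper":0.06},
    {"slide":[-0.0015,0.001,0.07],"rot":[0,0,-0.4],"gripper":0.06}
  ]
}}

```text
clock: 4.85
ee_pos: [607.4, -218.6, 131.3]
ee_rot: [0.028, 1.0, 0.0, -0.0]
wrist_force: [-0.3, -0.0, 0.2]
finger_gap: 0.701
gripper_force: 0.0
```

```bash
python3 d.py 607 -218.3 130 176.8
```

```text
t 4.8 p [ 607.4 -218.6  131.3] yaw 176.84 tilt [-0.  0. -1.] q [-20.  17.  16.  88.  -0. -17.] F [-0.3 -0.   0.2] gap 59.9 gf 0.0
-> [607.0, -218.3, 130.0, 176.8] slide [0.0004 0.0003 0.0013] rot [ 0.01 -0.02  0.04]
```

{"method": "move_arm", "body": {
  "deltas": [
    {"slide":[0,0,0.001],"rot":[0,0,0],"gripper":0.045},
    {"slide":[0,0,0.001],"rot":[0,0,0],"gripper":0.036},
    {"slide":[0,0,0.001],"rot":[0,0,0],"gripper":0.032},
    {"slide":[0,0,0.001],"rot":[0,0,0],"gripper":0.029},
    {"slide":[0,0,0.001],"rot":[0,0,0],"gripper":0.026},
    {"slide":[0,0,0.001],"rot":[0,0,0],"gripper":0.02},
    {"slide":[0,0,0.001],"rot":[0,0,0],"gripper":0.015},
    {"slide":[0,0,0.001],"rot":[0,0,0],"gripper":0.015}
  ],
  "grip_force": 40
}}

```text
clock: 5.85
ee_pos: [607.9, -218.6, 131.9]
ee_rot: [0.027, 1.0, -0.0, 0.001]
wrist_force: [-2.4, 2.3, 10.2]
finger_gap: 0.174
gripper_force: 4.9
```

```bash
python3 d.py 607 -218.3 200 176.8
```

```text
t 5.8 p [ 607.9 -218.6  131.9] yaw 176.88 tilt [ 0.002 -0.    -1.   ] q [-20.  17.  16.  88.   0. -17.] F [-2.4  2.3 10.2] gap 14.9 gf 4.916259201709181
-> [607.0, -218.3, 200.0, 176.8] slide [ 0.0007  0.0002 -0.0681] rot [-0.02  0.12  0.08]
```

```bash
python3 -c "
from h import *
a=save('side','s3.png')
b=save('top','t3.png')
f=lambda a:cv2.resize(a,(400,600),interpolation=cv2.INTER_CUBIC)
cv2.imwrite('pics/s3c.png',np.hstack([f(a[50:200,260:360,::-1]),f(b[120:240,340:420,::-1])]))"
```

```text
(no output)
```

View pics/s3c.png

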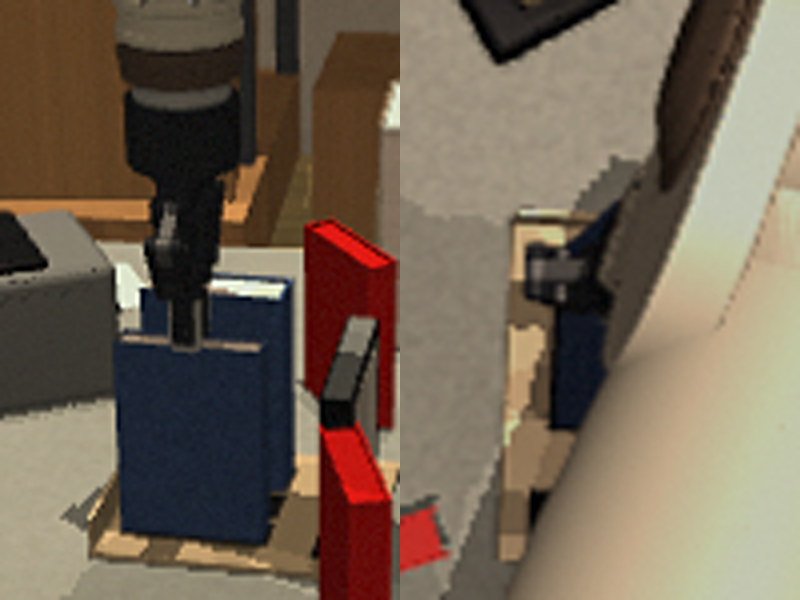

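```bash
python3 -c "
from h import *
for n,(x0,y0,k,o) in dict(side=(260,50,4,0),top=(340,120,5,400)).items():
    for y in (-232,-218.6,-205.6):
      for z in (121,153,160):
        p=proj(cam(n),[607.9,y,z])[0]; print(n,y,z,((p-[x0,y0])*k+[o,0]).round())
"
```

```text
side -232 121 [195. 375.]
side -232 153 [193. 333.]
side -232 160 [193. 324.]
side -218.6 121 [191. 384.]
side -218.6 153 [190. 341.]
side -218.6 160 [189. 332.]
side -205.6 121 [188. 392.]
side -205.6 153 [186. 349.]
side -205.6 160 [186. 340.]
top -232 121 [639. 307.]
top -232 153 [650. 299.]
top -232 160 [653. 297.]
top -218.6 121 [613. 307.]
top -218.6 153 [624. 299.]
top -218.6 160 [626. 297.]
top -205.6 121 [588. 307.]
top -205.6 153 [598. 299.]
top -205.6 160 [600. 297.]
```

```bash
python3 -c "
from h import *
for y in (-189.4,-182,-219):
  for z in (175,189,200,210,220,230):
    p=proj(cam('side'),[605.5,y,z])[0]; print(y,z,p.round(1),((p-[240,80])*3.7).round())
print(observe())
"
```

```text
-189.4 175 [306.1 132.2] [244. 193.]
-189.4 189 [305.9 127.4] [244. 175.]
-189.4 200 [305.7 123.5] [243. 161.]
-189.4 210 [305.6 120. ] [243. 148.]
-189.4 220 [305.5 116.4] [242. 135.]
-189.4 230 [305.3 112.8] [242. 122.]
-182 175 [305.6 133.3] [243. 197.]
-182 189 [305.4 128.5] [242. 179.]
-182 200 [305.2 124.6] [241. 165.]
-182 210 [305.1 121.1] [241. 152.]
-182 220 [304.9 117.5] [240. 139.]
-182 230 [304.8 113.9] [240. 125.]
-219 175 [308.1 127.9] [252. 177.]
-219 189 [307.9 123.1] [251. 160.]
-219 200 [307.8 119.3] [251. 145.]
-219 210 [307.6 115.8] [250. 133.]
-219 220 [307.5 112.3] [250. 120.]
-219 230 [307.4 108.8] [249. 107.]
{'clock': 5.95, 'qpos': array([-3.45314104e-01,  3.03274014e-01,  2.76715309e-01,  1.54205069e+00,
        2.64914955e-04, -2.90894623e-01]), 'joint_velocities': array([-0.00052205,  0.00022642,  0.0001841 ,  0.00094947, -0.00053071,
       -0.00237498]), 'joint_torque': array([-5.55918664e-01, -5.97331452e+01,  4.28032351e+01, -9.18684918e-01,
       -3.13886069e-01,  1.27221941e-02]), 'ee_pos': array([ 607.91621107, -218.59759673,  131.93956895]), 'ee_rot': array([ 2.72062216e-02,  9.99629235e-01, -2.16187444e-04,  1.08003454e-03]), 'wrist_force': array([-1.98549282,  1.79359627,  9.83778334]), 'ft_torque': array([ 0.36326836,  0.36925627, -0.03096201]), 'gripper_force': 4.9123071343638, 'finger_gap': 0.17374044920853693}
```

The fingers closed on top of the book: the tip shows at (187,347), about z 153, while the pose says it should be at 121. The upward 10 N agrees. So the tool length is off by about 30 mm. I'll raise, reopen and measure it.

{"method": "move_arm", "body": {
  "deltas": [
    {"slide":[0,0,-0.02],"rot":[0,0,0],"gripper":0.015},
    {"slide":[0,0,-0.04],"rot":[0,0,0],"gripper":0.04},
    {"slide":[0,0,-0.06],"rot":[0,0,0],"gripper":0.04},
    {"slide":[0,0,-0.06],"rot":[0,0,0],"gripper":0.04},
    {"slide":[0,0,-0.06],"rot":[0,0,0],"gripper":0.04}
  ]
}}

```text
clock: 6.58
ee_pos: [607.3, -218.6, 189.2]
ee_rot: [0.027, 1.0, 0.0, -0.001]
wrist_force: [-1.9, -0.4, 0.4]
finger_gap: 0.472
gripper_force: 0.0
```

```bash
python3 d.py; python3 -c "
import cell; print([x for x in dir(cell) if x[0]!='_'])
from h import *
a=save('side','s4.png')
cv2.imwrite('pics/s4c.png',cv2.resize(a[40:190,250:400,::-1],None,fx=4,fy=4,interpolation=cv2.INTER_CUBIC))"
```

```text
t 6.6 p [ 607.3 -218.6  189.2] yaw 176.87 tilt [-0.001  0.    -1.   ] q [-20.  18.  23.  95.  -0. -17.] F [-1.9 -0.4  0.4] gap 40.3 gf 0.0
['Unreachable', 'camera_info', 'close_job', 'observe', 'snapshot', 'spot_point', 'tip_extent', 'trace']
```

View pics/s4c.png

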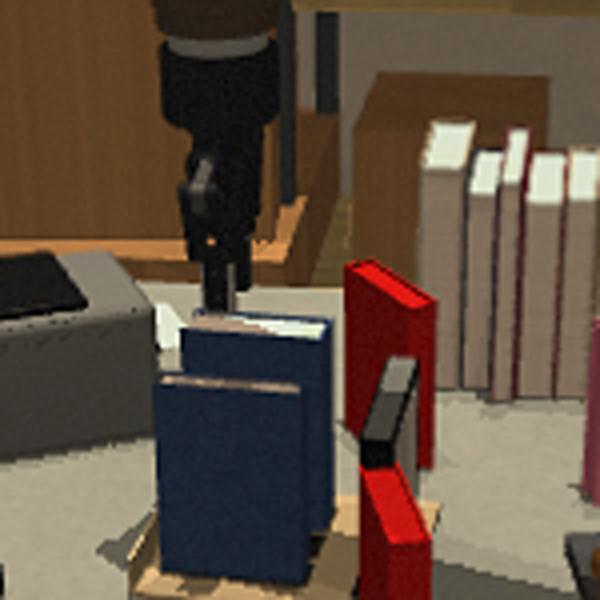

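```bash
python3 -c "
from h import *
print(tip_extent() if callable(tip_extent) else tip_extent)
e,v=ray(cam('side'),[[304.7,117.7]])
for y in (-191,-198,-218,-240): print(e+v[0]*(y-e[1])/v[0][1])
M=np.load('masks.npz')
snapshot('side')
for l in ('thin_book','thick_book'):
  for d in trace(l,'side')[:3]:
    m=d['region'];ys,xs=np.nonzero(m);print(l,d['score'],m.sum(),xs.min(),xs.max(),ys.min(),ys.max())
"
```

```text
11.0
[ 607.994879   -191.          215.71116637]
[ 609.43343265 -198.          212.8599367 ]
[ 613.54358593 -218.          204.71356622]
[ 618.06475454 -240.          195.75255869]
thin_book 0.88 638 336 358 105 155
thin_book 0.76 1606 395 432 116 166
thin_book 0.57 1941 288 327 132 185
thick_book 0.72 827 295 333 118 172
```

The near fingertip at (219,311) triangulates to z≈214 at TCP 189, so the tips stand about 25 mm above the reported TCP (29 at a 60 mm gap). I'll correct for that and descend with force checks.

{"method": "move_arm", "body": {
  "deltas": [
    {"slide":[0,0,0],"rot":[0,0,0],"gripper":0.06},
    {"slide":[0,0,0],"rot":[0,0,0],"gripper":0.06},
    {"slide":[0,0,0.02],"rot":[0,0,0],"gripper":0.06},
    {"slide":[0,0,0.04],"rot":[0,0,0],"gripper":0.06},
    {"slide":[0,0,0.055],"rot":[0,0,0],"gripper":0.06},
    {"slide":[0,0,0.07],"rot":[0,0,0],"gripper":0.06},
    {"slide":[0,0,0.08],"rot":[0,0,0],"gripper":0.06},
    {"slide":[0,0,0.09],"rot":[0,0,0],"gripper":0.06},
    {"slide":[0,0,0.095],"rot":[0,0,0],"gripper":0.06},
    {"slide":[0,0,0.095],"rot":[0,0,0],"gripper":0.06}
  ]
}}

```text
clock: 8.02
ee_pos: [607.4, -218.6, 95.1]
ee_rot: [0.027, 1.0, 0.0, -0.0]
wrist_force: [0.1, -0.7, -0.3]
finger_gap: 0.699
gripper_force: 0.0
```

```bash
python3 d.py 607 -218.3 91 176.8; python3 -c "
from h import *
a=save('side','s5.png')
cv2.imwrite('pics/s5c.png',cv2.resize(a[80:200,260:380,::-1],None,fx=5,fy=5,interpolation=cv2.INTER_CUBIC))"
```

```text
t 8.0 p [ 607.4 -218.6   95.1] yaw 176.87 tilt [-0.  0. -1.] q [-20.  17.  12.  84.  -0. -17.] F [ 0.1 -0.7 -0.3] gap 59.7 gf 0.0
-> [607.0, -218.3, 91.0, 176.8] slide [0.0004 0.0003 0.0041] rot [ 0.01 -0.02  0.07]
```

View pics/s5c.png

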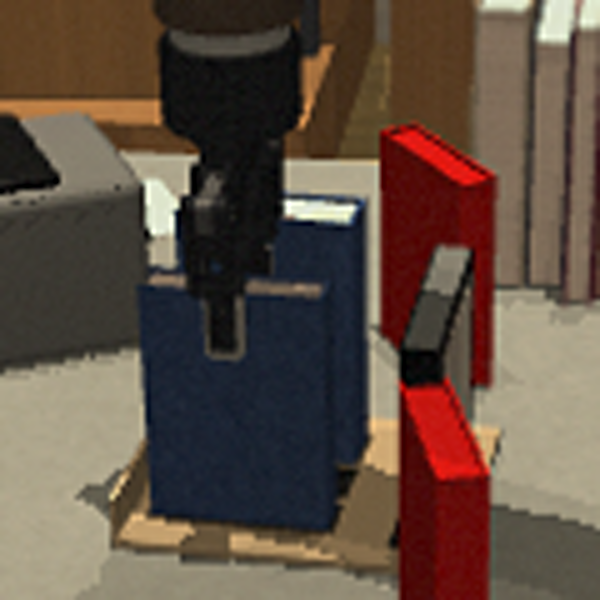

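The near finger is now outside the blue face, tip at (225,357), about 35–40 mm below the top edge. Closing.

{"method": "move_arm", "body": {
  "deltas": [
    {"slide":[0,0,0],"rot":[0,0,0],"gripper":0.045},
    {"slide":[0,0,0],"rot":[0,0,0],"gripper":0.036},
    {"slide":[0,0,0],"rot":[0,0,0],"gripper":0.032},
    {"slide":[0,0,0],"rot":[0,0,0],"gripper":0.029},
    {"slide":[0,0,0],"rot":[0,0,0],"gripper":0.026},
    {"slide":[0,0,0],"rot":[0,0,0],"gripper":0.02},
    {"slide":[0,0,0],"rot":[0,0,0],"gripper":0.015},
    {"slide":[0,0,0],"rot":[0,0,0],"gripper":0.015}
  ],
  "grip_force": 40
}}

```text
clock: 9.07
ee_pos: [607.6, -218.5, 95.4]
ee_rot: [0.027, 1.0, 0.0, 0.0]
wrist_force: [0.8, 1.6, 2.4]
finger_gap: 0.304
gripper_force: 40.2
```

```bash
python3 d.py 607.4 -218.6 94 176.87; python3 -c "
from h import *
print(observe()['ft_torque'])"
```

```text
t 9.1 p [ 607.6 -218.5   95.4] yaw 176.88 tilt [ 0.  0. -1.] q [-20.  17.  12.  84.   0. -17.] F [0.8 1.6 2.4] gap 25.9 gf 40.16205668449402
-> [607.4, -218.6, 94.0, 176.87] slide [ 0.0002 -0.0001  0.0014] rot [0.01 0.01 0.01]
[ 0.5430732  -0.11014724 -0.02383175]
```

```bash
python3 d.py 607.4 -218.6 175 176.87 591.5 348 175 177.4
```

```text
t 9.1 p [ 607.6 -218.5   95.4] yaw 176.88 tilt [ 0.  0. -1.] q [-20.  17.  12.  84.   0. -17.] F [0.8 1.6 2.4] gap 25.9 gf 40.16205668449402
-> [607.4, -218.6, 175.0, 176.87] slide [ 0.0002 -0.0001 -0.0796] rot [0.01 0.01 0.01]
-> [591.5, 348.0, 175.0, 177.4] slide [ 0.0469  0.5648 -0.0795] rot [ 0.01  0.01 -0.52]
```

{"method": "move_arm", "body": {
  "deltas": [
    {"slide":[0,0,-0.01],"rot":[0,0,0],"gripper":0.015},
    {"slide":[0,0,-0.03],"rot":[0,0,0],"gripper":0.015},
    {"slide":[0,0,-0.055],"rot":[0,0,0],"gripper":0.015},
    {"slide":[0,0,-0.08],"rot":[0,0,0],"gripper":0.015},
    {"slide":[0,0,-0.08],"rot":[0,0,0],"gripper":0.015}
  ]
}}

```text
clock: 9.7
ee_pos: [608.3, -219.2, 177.4]
ee_rot: [0.027, 1.0, -0.001, 0.002]
wrist_force: [0.4, -0.9, -3.2]
finger_gap: 0.3
gripper_force: 39.6
```

```bash
python3 d.py 591.5 348 175 177.4
```

```text
t 9.7 p [ 608.3 -219.2  177.4] yaw 176.86 tilt [ 0.003 -0.002 -1.   ] q [-20.  18.  22.  93.  -0. -17.] F [ 0.4 -0.9 -3.2] gap 25.6 gf 39.59394872188568
-> [591.5, 348.0, 175.0, 177.4] slide [0.0478 0.5654 0.0015] rot [-0.08  0.18 -0.54]
```

{"method": "move_arm", "body": {
  "deltas": [
    {"slide":[0.002,0.02,0],"rot":[0,0,0],"gripper":0.015},
    {"slide":[0.005,0.06,0],"rot":[0,0,0],"gripper":0.015},
    {"slide":[0.009,0.11,0],"rot":[0,0,0],"gripper":0.015},
    {"slide":[0.014,0.16,0],"rot":[0,0,0],"gripper":0.015},
    {"slide":[0.018,0.21,0],"rot":[0,0,0],"gripper":0.015},
    {"slide":[0.022,0.26,0],"rot":[0,0,0],"gripper":0.015},
    {"slide":[0.026,0.31,0],"rot":[0,0,0],"gripper":0.015},
    {"slide":[0.03,0.36,0],"rot":[0,0,0],"gripper":0.015},
    {"slide":[0.035,0.41,0],"rot":[0,0,0],"gripper":0.015},
    {"slide":[0.039,0.46,0],"rot":[0,0,-0.5],"gripper":0.015},
    {"slide":[0.043,0.51,0],"rot":[0,0,-0.5],"gripper":0.015},
    {"slide":[0.046,0.545,0],"rot":[0,0,-0.5],"gripper":0.015}
  ]
}}

```text
clock: 11.2
ee_pos: [589.7, 330.8, 173.5]
ee_rot: [0.022, 1.0, -0.0, -0.001]
wrist_force: [0.8, -0.6, -3.1]
finger_gap: 0.305
gripper_force: 40.0
```

```bash
python3 d.py 591.5 348 93.5 177.4
```

```text
t 11.2 p [589.7 330.8 173.5] yaw 177.47 tilt [-0.002 -0.001 -1.   ] q [29. 23. 27. 95.  0. 32.] F [ 0.8 -0.6 -3.1] gap 26.0 gf 40.04431486129761
-> [591.5, 348.0, 93.5, 177.4] slide [-0.0013  0.0174  0.0799] rot [-0.06 -0.12  0.07]
```

{"method": "move_arm", "body": {
  "deltas": [
    {"slide":[-0.001,0.015,0.01],"rot":[0,0,0],"gripper":0.015},
    {"slide":[-0.001,0.018,0.03],"rot":[0,0,0],"gripper":0.015},
    {"slide":[-0.001,0.018,0.055],"rot":[0,0,0],"gripper":0.015},
    {"slide":[-0.001,0.018,0.07],"rot":[0,0,0],"gripper":0.015},
    {"slide":[-0.001,0.018,0.075],"rot":[0,0,0],"gripper":0.015},
    {"slide":[-0.001,0.018,0.075],"rot":[0,0,0],"gripper":0.015}
  ]
}}

```text
clock: 11.95
ee_pos: [593.1, 345.8, 100.5]
ee_rot: [0.023, 1.0, -0.0, 0.0]
wrist_force: [0.8, -0.2, -3.3]
finger_gap: 0.3
gripper_force: 40.0
```

```bash
python3 d.py 591.5 348 93 177.4
```

```text
t 11.9 p [593.1 345.8 100.5] yaw 177.35 tilt [ 0. -0. -1.] q [30. 23. 20. 87. -0. 33.] F [ 0.8 -0.2 -3.3] gap 25.6 gf 40.02256393432617
-> [591.5, 348.0, 93.0, 177.4] slide [0.0017 0.0021 0.0075] rot [-0.    0.   -0.05]
```

Lower 7 mm to touch, checking force.

{"method": "move_arm", "body": {
  "deltas": [
    {"slide":[0,0,0.004],"rot":[0,0,0],"gripper":0.015},
    {"slide":[0,0,0.0065],"rot":[0,0,0],"gripper":0.015},
    {"slide":[0,0,0.008],"rot":[0,0,0],"gripper":0.015},
    {"slide":[0,0,0.008],"rot":[0,0,0],"gripper":0.015}
  ]
}}

```text
clock: 12.45
ee_pos: [593.2, 346.0, 92.4]
ee_rot: [0.023, 1.0, 0.0, 0.0]
wrist_force: [0.3, 0.6, -1.9]
finger_gap: 0.297
gripper_force: 40.1
```

{"method": "move_arm", "body": {
  "deltas": [
    {"slide":[0,0,0.0005],"rot":[0,0,0],"gripper":0.028},
    {"slide":[0,0,0.0005],"rot":[0,0,0],"gripper":0.035},
    {"slide":[0,0,0.0005],"rot":[0,0,0],"gripper":0.05},
    {"slide":[0,0,0.0005],"rot":[0,0,0],"gripper":0.06},
    {"slide":[0,0,-0.03],"rot":[0,0,0],"gripper":0.06},
    {"slide":[0,0,-0.08],"rot":[0,0,0],"gripper":0.06},
    {"slide":[0,0,-0.13],"rot":[0,0,0],"gripper":0.075},
    {"slide":[0,0,-0.15],"rot":[0,0,0],"gripper":0.075}
  ]
}}

```text
clock: 13.45
ee_pos: [593.6, 346.3, 246.2]
ee_rot: [0.023, 1.0, 0.001, 0.002]
wrist_force: [-0.3, -0.1, -0.3]
finger_gap: 0.875
gripper_force: 0.0
```

```bash
python3 d.py 602.5 -306.3 245 176.1; python3 -c "
from h import *
a=save('side','s6.png');b=save('top','t6.png')
cv2.imwrite('pics/s6c.png',np.hstack([cv2.resize(a[80:380,180:380,::-1],(400,600)),cv2.resize(b[100:250,330:430,::-1],(400,600))]))"
```

```text
t 13.4 p [593.6 346.3 246.2] yaw 177.37 tilt [ 0.004  0.002 -1.   ] q [ 30.  27.  41. 104.   0.  33.] F [-0.3 -0.1 -0.3] gap 74.8 gf 0.0
-> [602.5, -306.3, 245.0, 176.1] slide [-3.880e-02 -6.515e-01 -3.000e-04] rot [0.15 0.22 1.27]
```

View pics/s6c.png

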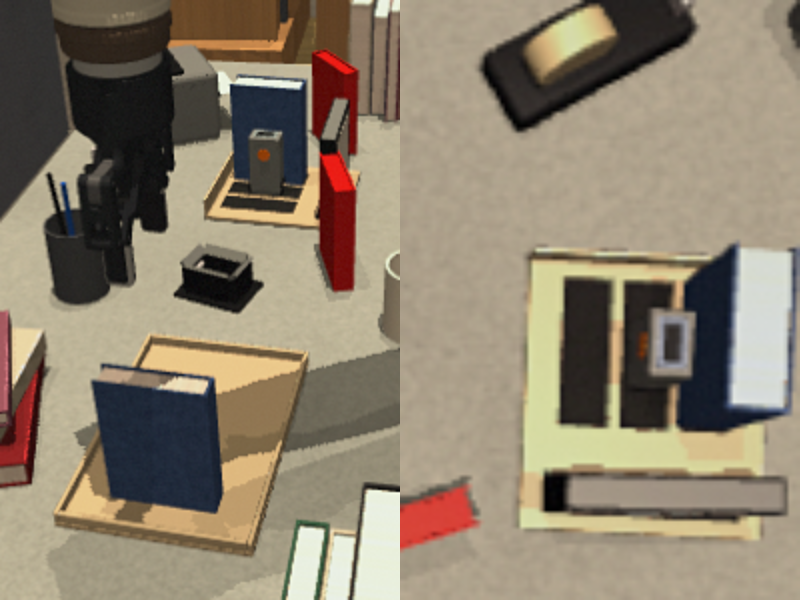

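Thin book stands upright in the tray (side crop (160,440)), and the scanner (265,160) and thick book (270,130) are undisturbed. Now a better fit of the thick book, case and scanner in the clear views.

```bash
cat > f2.py <<'E'
from fit import *
f=lambda *a,**k: (lambda r:(print(np.round(r[0],3),round(r[1],3)),r[0])[1])(fit(*a,**k))
snapshot("top");snapshot("side")
def tr(l,n,xy):
    for d in trace(l,n):
        m=d["region"];ys,xs=np.nonzero(m)
        if abs(xs.mean()-xy[0])<25 and abs(ys.mean()-xy[1])<25: print(l,n,round(d["score"],2),m.sum()); return m
T=tr("thick_book","top",(413,185)); S_=tr("thick_book","side",(312,150)); C=tr("scanner","top",(398,186)); D=tr("scanner","side",(312,160))
if C is not None and D is not None:
    s=f({"top":C,"side":D},(600,-262,-.05),(46,30),8,92); f({"top":C,"side":D},(600,-262,-.05),(46,30),8,92,freeh=True)
f({"top":T},(602,-306,-.06),(105,40),8,155)
if S_ is not None:
    o={"side":[sil(cam("side"),box((600,-262,-.05),46,30,92,8))]}
    f({"top":T,"side":S_},(602,-306,-.06),(105,40),8,155,occ=o);f({"top":T,"side":S_},(602,-306,-.06),(105,40),8,155,occ=o,freeh=True)
E
python3 f2.py
```

```text
thick_book top 0.79 1165
thick_book side 0.81 1522
scanner top 0.84 302
scanner side 0.84 543
[ 6.01868e+02 -2.62151e+02 -5.20000e-02] 0.251
[ 6.02676e+02 -2.63548e+02 -5.20000e-02  8.70050e+01] 0.201
[ 6.02113e+02 -3.06311e+02 -8.20000e-02] 0.074
[ 6.03729e+02 -3.06225e+02 -8.20000e-02] 0.182
[ 6.04049e+02 -3.06979e+02 -8.70000e-02  1.51730e+02] 0.163
```

{"method": "move_arm", "body": {
  "deltas": [
    {"slide":[-0.002,-0.03,0],"rot":[0,0,0],"gripper":0.07},
    {"slide":[-0.005,-0.09,0],"rot":[0,0,0],"gripper":0.07},
    {"slide":[-0.009,-0.15,0],"rot":[0,0,0],"gripper":0.07},
    {"slide":[-0.013,-0.21,0],"rot":[0,0,0],"gripper":0.07},
    {"slide":[-0.016,-0.27,0],"rot":[0,0,0],"gripper":0.07},
    {"slide":[-0.02,-0.33,0],"rot":[0,0,1.8],"gripper":0.07},
    {"slide":[-0.023,-0.39,0],"rot":[0,0,1.8],"gripper":0.07},
    {"slide":[-0.027,-0.45,0],"rot":[0,0,1.8],"gripper":0.07},
    {"slide":[-0.03,-0.51,0],"rot":[0,0,1.8],"gripper":0.07},
    {"slide":[-0.034,-0.57,0],"rot":[0,0,1.8],"gripper":0.07},
    {"slide":[-0.037,-0.62,0],"rot":[0,0,1.8],"gripper":0.07},
    {"slide":[-0.039,-0.6515,0],"rot":[0,0,1.8],"gripper":0.07}
  ]
}}

```text
clock: 15.35
ee_pos: [601.5, -309.0, 241.0]
ee_rot: [0.04, 0.999, 0.0, -0.001]
wrist_force: [0.4, -0.4, 0.4]
finger_gap: 0.821
gripper_force: 0.0
```

```bash
python3 d.py 603 -306.3 92 175.5
```

```text
t 15.3 p [ 601.5 -309.   241. ] yaw 175.47 tilt [-0.002  0.001 -1.   ] q [-27.  25.  38. 103.  -0. -23.] F [ 0.4 -0.4  0.4] gap 70.1 gf 0.0
-> [603.0, -306.3, 92.0, 175.5] slide [-0.0015  0.0027  0.149 ] rot [ 0.03 -0.09 -0.03]
```

{"method": "move_arm", "body": {
  "deltas": [
    {"slide":[-0.001,0.001,0.03],"rot":[0,0,0],"gripper":0.07},
    {"slide":[-0.001,0.001,0.05],"rot":[0,0,0],"gripper":0.07},
    {"slide":[-0.001,0.001,0.055],"rot":[0,0,0],"gripper":0.07},
    {"slide":[-0.001,0.001,0.055],"rot":[0,0,0],"gripper":0.07}
  ]
}}

```text
clock: 15.85
ee_pos: [603.1, -305.5, 187.3]
ee_rot: [0.039, 0.999, 0.0, -0.0]
wrist_force: [0.4, 0.1, 0.4]
finger_gap: 0.818
gripper_force: 0.0
```

```bash
python3 d.py 603 -306.3 92 175.5
```

```text
t 15.8 p [ 603.1 -305.5  187.3] yaw 175.58 tilt [-0.  0. -1.] q [-27.  23.  29.  96.  -0. -22.] F [0.4 0.1 0.4] gap 69.8 gf 0.0
-> [603.0, -306.3, 92.0, 175.5] slide [ 0.     -0.0008  0.0953] rot [ 0.01 -0.02  0.08]
```

{"method": "move_arm", "body": {
  "deltas": [
    {"slide":[0,-0.0008,0.02],"rot":[0,0,0],"gripper":0.07},
    {"slide":[0,-0.0008,0.045],"rot":[0,0,0],"gripper":0.07},
    {"slide":[0,-0.0008,0.07],"rot":[0,0,0],"gripper":0.07},
    {"slide":[0,-0.0008,0.09],"rot":[0,0,0],"gripper":0.07},
    {"slide":[0,-0.0008,0.095],"rot":[0,0,0],"gripper":0.06},
    {"slide":[0,-0.0008,0.095],"rot":[0,0,0],"gripper":0.05},
    {"slide":[0,-0.0008,0.095],"rot":[0,0,0],"gripper":0.046},
    {"slide":[0,-0.0008,0.095],"rot":[0,0,0],"gripper":0.043},
    {"slide":[0,-0.0008,0.095],"rot":[0,0,0],"gripper":0.04},
    {"slide":[0,-0.0008,0.095],"rot":[0,0,0],"gripper":0.035},
    {"slide":[0,-0.0008,0.095],"rot":[0,0,0],"gripper":0.03},
    {"slide":[0,-0.0008,0.095],"rot":[0,0,0],"gripper":0.03}
  ],
  "grip_force": 50
}}

```text
clock: 17.35
ee_pos: [603.8, -306.2, 93.3]
ee_rot: [0.038, 0.999, 0.0, 0.001]
wrist_force: [0.3, 3.2, 5.4]
finger_gap: 0.46
gripper_force: 51.6
```

```bash
python3 d.py 603 -306.3 210 175.5
```

```text
t 17.4 p [ 603.8 -306.2   93.3] yaw 175.6 tilt [ 0.002  0.    -1.   ] q [-27.  22.  17.  85.   0. -23.] F [0.3 3.2 5.4] gap 39.3 gf 51.59436821937561
-> [603.0, -306.3, 210.0, 175.5] slide [ 6.000e-04 -1.000e-04 -1.167e-01] rot [0.01 0.1  0.1 ]
```

{"method": "move_arm", "body": {
  "deltas": [
    {"slide":[0,0,-0.01],"rot":[0,0,0],"gripper":0.03},
    {"slide":[0,0,-0.03],"rot":[0,0,0],"gripper":0.03},
    {"slide":[0,0,-0.055],"rot":[0,0,0],"gripper":0.03},
    {"slide":[0,0,-0.085],"rot":[0,0,0],"gripper":0.03},
    {"slide":[0,0,-0.11],"rot":[0,0,0],"gripper":0.03},
    {"slide":[0,0,-0.12],"rot":[0,0,0],"gripper":0.03},
    {"slide":[0,0,-0.12],"rot":[0,0,0],"gripper":0.03}
  ]
}}

```text
clock: 18.23
ee_pos: [603.4, -306.7, 212.2]
ee_rot: [0.039, 0.999, -0.0, 0.0]
wrist_force: [-0.3, -0.5, -4.3]
finger_gap: 0.463
gripper_force: 50.7
```

```bash
python3 d.py 583.5 168 213 177.4
```

```text
t 18.2 p [ 603.4 -306.7  212.2] yaw 175.57 tilt [ 0. -0. -1.] q [-27.  24.  33.  99.  -0. -23.] F [-0.3 -0.5 -4.3] gap 39.5 gf 50.701995491981506
-> [583.5, 168.0, 213.0, 177.4] slide [ 0.0565  0.4717 -0.0009] rot [-0.01  0.   -1.83]
```

{"method": "move_arm", "body": {
  "deltas": [
    {"slide":[0.002,0.015,0],"rot":[0,0,0],"gripper":0.03},
    {"slide":[0.006,0.05,0],"rot":[0,0,0],"gripper":0.03},
    {"slide":[0.012,0.1,0],"rot":[0,0,-0.5],"gripper":0.03},
    {"slide":[0.018,0.15,0],"rot":[0,0,-0.5],"gripper":0.03},
    {"slide":[0.024,0.2,0],"rot":[0,0,-0.5],"gripper":0.03},
    {"slide":[0.03,0.25,0],"rot":[0,0,-1],"gripper":0.03},
    {"slide":[0.036,0.3,0],"rot":[0,0,-1],"gripper":0.03},
    {"slide":[0.042,0.35,0],"rot":[0,0,-1.8],"gripper":0.03},
    {"slide":[0.048,0.4,0],"rot":[0,0,-1.8],"gripper":0.03},
    {"slide":[0.053,0.44,0],"rot":[0,0,-1.8],"gripper":0.03},
    {"slide":[0.056,0.465,0],"rot":[0,0,-1.8],"gripper":0.03},
    {"slide":[0.0565,0.4715,0],"rot":[0,0,-1.8],"gripper":0.03}
  ]
}}

```text
clock: 19.73
ee_pos: [582.0, 170.0, 211.1]
ee_rot: [0.022, 1.0, -0.0, -0.001]
wrist_force: [0.1, -0.2, -3.9]
finger_gap: 0.466
gripper_force: 51.4
```

```bash
python3 d.py 583.5 168 90 177.4
```

```text
t 19.7 p [582.  170.  211.1] yaw 177.52 tilt [-0.002 -0.    -1.   ] q [16. 13. 20. 96.  0. 19.] F [ 0.1 -0.2 -3.9] gap 39.8 gf 51.439794301986694
-> [583.5, 168.0, 90.0, 177.4] slide [-0.0018 -0.0019  0.1211] rot [-0.02 -0.1   0.12]
```

{"method": "move_arm", "body": {
  "deltas": [
    {"slide":[0,0,0.02],"rot":[0,0,0],"gripper":0.03},
    {"slide":[0,0,0.05],"rot":[0,0,0],"gripper":0.03},
    {"slide":[0,0,0.08],"rot":[0,0,0],"gripper":0.03},
    {"slide":[0,0,0.1],"rot":[0,0,0],"gripper":0.03},
    {"slide":[0,0,0.112],"rot":[0,0,0],"gripper":0.03},
    {"slide":[0,0,0.116],"rot":[0,0,0],"gripper":0.03},
    {"slide":[0,0,0.116],"rot":[0,0,0],"gripper":0.03}
  ]
}}

```text
clock: 20.6
ee_pos: [583.4, 167.9, 96.7]
ee_rot: [0.023, 1.0, 0.0, 0.0]
wrist_force: [-0.4, 0.2, -3.1]
finger_gap: 0.463
gripper_force: 51.3
```

{"method": "move_arm", "body": {
  "deltas": [
    {"slide":[0,0,0.004],"rot":[0,0,0],"gripper":0.03},
    {"slide":[0,0,0.0055],"rot":[0,0,0],"gripper":0.03},
    {"slide":[0,0,0.0065],"rot":[0,0,0],"gripper":0.03},
    {"slide":[0,0,0.0065],"rot":[0,0,0],"gripper":0.03}
  ]
}}

```text
clock: 21.1
ee_pos: [583.4, 168.1, 90.3]
ee_rot: [0.023, 1.0, 0.0, 0.0]
wrist_force: [-1.4, -1.0, 0.8]
finger_gap: 0.463
gripper_force: 51.6
```

{"method": "move_arm", "body": {
  "deltas": [
    {"slide":[0,0,0],"rot":[0,0,0],"gripper":0.042},
    {"slide":[0,0,0],"rot":[0,0,0],"gripper":0.05},
    {"slide":[0,0,0],"rot":[0,0,0],"gripper":0.065},
    {"slide":[0,0,0],"rot":[0,0,0],"gripper":0.07},
    {"slide":[0,0,-0.03],"rot":[0,0,0],"gripper":0.07},
    {"slide":[0,0,-0.08],"rot":[0,0,0],"gripper":0.07},
    {"slide":[0,0,-0.13],"rot":[0,0,0],"gripper":0.07},
    {"slide":[0,0,-0.15],"rot":[0,0,0],"gripper":0.07}
  ]
}}

```text
clock: 22.1
ee_pos: [583.9, 168.2, 243.3]
ee_rot: [0.023, 1.0, 0.001, 0.002]
wrist_force: [0.1, -0.4, 0.2]
finger_gap: 0.817
gripper_force: 0.0
```

```bash
python3 d.py 499.5 -257 245 87.5; cat > f3.py <<'E'
from fit import *
c=cam("top"); im=save("top","t7.png")
def rect(cx,cy,w,h,z,k=4):
    # rows: x decreasing, cols: y decreasing
    X=cx+h/2-np.arange(h*k)/k; Y=cy+w/2-np.arange(w*k)/k
    XX,YY=np.meshgrid(X,Y,indexing="ij"); uv=proj(c,np.c_[XX.ravel(),YY.ravel(),np.full(XX.size,z)]).reshape(*XX.shape,2).astype(np.float32)
    return X,Y,cv2.remap(im,uv[...,0],uv[...,1],cv2.INTER_CUBIC)
X,Y,r=rect(499,-257,160,60,133)
g=cv2.GaussianBlur(r,(0,0),3).astype(float).sum(2); gx=np.gradient(g,axis=0)
sel=(Y<-257+55)&(Y>-257-55)
for nm,lo,hi in (("far x",500,520),("near x",478,498)):
    rows=(X>lo)&(X<hi); sub=np.abs(gx[rows][:,sel]); x=X[rows][sub.argmax(0)]; y=Y[sel]
    for _ in range(3):
        p=np.polyfit(y,x,1); e=abs(x-np.polyval(p,y)); k=e<max(1.,2*np.median(e)); x,y=x[k],y[k]
    print(nm,"x at y=-257",np.polyval(p,-257).round(1),"yaw",-np.degrees(np.arctan(p[0])).round(2),len(y))
m=None
for d in trace("disc_case","top"):
    ys,xs=np.nonzero(d["region"])
    if abs(xs.mean()-396)<20 and abs(ys.mean()-223)<12: m=d["region"]; break
if m is not None:
    print(fit({"top":m},(499,-257,-.03),(24,142),8,125)); print(fit({"top":m},(499,-257,-.06),(24,142),8,125,freeh=True))
E
python3 f3.py
```

```text
t 22.1 p [583.9 168.2 243.3] yaw 177.38 tilt [ 0.004  0.001 -1.   ] q [ 16.  14.  24. 100.  -0.  19.] F [ 0.1 -0.4  0.2] gap 69.8 gf 0.0
-> [499.5, -257.0, 245.0, 87.5] slide [ 0.0649 -0.4286 -0.0025] rot [ 0.24  0.12 89.88]
far x x at y=-257 512.8 yaw -2.67 260
near x x at y=-257 483.1 yaw -2.29 306
(array([ 4.99380448e+02, -2.56074849e+02, -2.72318776e-02]), np.float64(0.0523683436304796))
(array([ 4.99255037e+02, -2.57406521e+02, -1.96439383e-02,  1.23515216e+02]), np.float64(0.05127445168938949))
```

{"method": "move_arm", "body": {
  "deltas": [
    {"slide":[0.005,-0.03,0],"rot":[0,0,9],"gripper":0.055},
    {"slide":[0.011,-0.07,0],"rot":[0,0,18],"gripper":0.055},
    {"slide":[0.017,-0.11,0],"rot":[0,0,27],"gripper":0.055},
    {"slide":[0.023,-0.15,0],"rot":[0,0,36],"gripper":0.055},
    {"slide":[0.029,-0.19,0],"rot":[0,0,45],"gripper":0.055},
    {"slide":[0.035,-0.23,0],"rot":[0,0,54],"gripper":0.055},
    {"slide":[0.041,-0.27,0],"rot":[0,0,63],"gripper":0.055},
    {"slide":[0.047,-0.31,0],"rot":[0,0,72],"gripper":0.055},
    {"slide":[0.053,-0.35,0],"rot":[0,0,80],"gripper":0.055},
    {"slide":[0.059,-0.39,0],"rot":[0,0,86],"gripper":0.055},
    {"slide":[0.063,-0.42,0],"rot":[0,0,89.6],"gripper":0.055},
    {"slide":[0.065,-0.4285,0],"rot":[0,0,89.6],"gripper":0.055}
  ]
}}

```text
clock: 23.7
ee_pos: [498.0, -258.3, 238.1]
ee_rot: [0.721, 0.693, -0.0, -0.001]
wrist_force: [0.9, -0.0, -0.0]
finger_gap: 0.647
gripper_force: 0.0
```

```bash
python3 d.py 499.3 -256.7 160 87.8
```

```text
t 23.7 p [ 498.  -258.3  238.1] yaw 87.66 tilt [-0.002  0.001 -1.   ] q [-27.   7.  16.  99.  -0.  65.] F [ 0.9 -0.  -0. ] gap 55.2 gf 0.0
-> [499.3, -256.7, 160.0, 87.8] slide [0.0016 0.0014 0.0781] rot [-0.11 -0.05 -0.14]
```

{"method": "move_arm", "body": {
  "deltas": [
    {"slide":[0,0,0.03],"rot":[0,0,0],"gripper":0.052},
    {"slide":[0,0,0.06],"rot":[0,0,0],"gripper":0.052},
    {"slide":[0,0,0.078],"rot":[0,0,0],"gripper":0.052},
    {"slide":[0,0,0.078],"rot":[0,0,0],"gripper":0.052}
  ]
}}

```text
clock: 24.2
ee_pos: [498.0, -255.9, 159.8]
ee_rot: [0.72, 0.694, -0.0, -0.002]
wrist_force: [-0.5, 0.3, 0.4]
finger_gap: 0.612
gripper_force: 0.0
```

```bash
python3 d.py 499.3 -256.7 73 87.8
```

```text
t 24.2 p [ 498.  -255.9  159.8] yaw 87.87 tilt [-0.003  0.002 -1.   ] q [-27.   6.   5.  90.   0.  65.] F [-0.5  0.3  0.4] gap 52.3 gf 0.0
-> [499.3, -256.7, 73.0, 87.8] slide [-0.0009  0.0016  0.0868] rot [-0.17 -0.09  0.07]
```

{"method": "move_arm", "body": {
  "deltas": [
    {"slide":[0,0,0.02],"rot":[0,0,0],"gripper":0.052},
    {"slide":[0,0,0.045],"rot":[0,0,0],"gripper":0.052},
    {"slide":[0,0,0.07],"rot":[0,0,0],"gripper":0.052},
    {"slide":[0,0,0.086],"rot":[0,0,0],"gripper":0.052},
    {"slide":[0,0,0.086],"rot":[0,0,0],"gripper":0.052},
    {"slide":[0,0,0.086],"rot":[0,0,0],"gripper":0.052}
  ]
}}

```text
clock: 24.95
ee_pos: [499.3, -257.3, 77.0]
ee_rot: [0.721, 0.693, 0.0, 0.001]
wrist_force: [0.7, 0.2, 0.2]
finger_gap: 0.609
gripper_force: 0.0
```

```bash
python3 d.py 499.3 -256.7 73 87.8
```

```text
t 24.9 p [ 499.3 -257.3   77. ] yaw 87.79 tilt [ 0.001 -0.001 -1.   ] q [-27.   6.  -4.  80.   0.  65.] F [0.7 0.2 0.2] gap 52.0 gf 0.0
-> [499.3, -256.7, 73.0, 87.8] slide [ 0.0006 -0.      0.004 ] rot [ 0.08  0.03 -0.01]
```

{"method": "move_arm", "body": {
  "deltas": [
    {"slide":[0,0,0.003],"rot":[0,0,0],"gripper":0.042},
    {"slide":[0,0,0.003],"rot":[0,0,0],"gripper":0.034},
    {"slide":[0,0,0.003],"rot":[0,0,0],"gripper":0.03},
    {"slide":[0,0,0.003],"rot":[0,0,0],"gripper":0.027},
    {"slide":[0,0,0.003],"rot":[0,0,0],"gripper":0.024},
    {"slide":[0,0,0.003],"rot":[0,0,0],"gripper":0.018},
    {"slide":[0,0,0.003],"rot":[0,0,0],"gripper":0.014},
    {"slide":[0,0,0.003],"rot":[0,0,0],"gripper":0.014}
  ],
  "grip_force": 30
}}

```text
clock: 25.95
ee_pos: [498.9, -257.1, 73.0]
ee_rot: [0.721, 0.693, 0.0, 0.0]
wrist_force: [0.4, -0.5, 1.7]
finger_gap: 0.279
gripper_force: 30.0
```

```bash
python3 d.py 499.3 -256.7 190 87.8
```

```text
t 25.9 p [ 498.9 -257.1   73. ] yaw 87.78 tilt [ 0. -0. -1.] q [-27.   6.  -4.  80.   0.  65.] F [ 0.4 -0.5  1.7] gap 23.8 gf 29.95590180158615
-> [499.3, -256.7, 190.0, 87.8] slide [ 0.0004  0.0004 -0.117 ] rot [ 0.02  0.01 -0.02]
```

{"method": "move_arm", "body": {
  "deltas": [
    {"slide":[0,0,-0.01],"rot":[0,0,0],"gripper":0.014},
    {"slide":[0,0,-0.035],"rot":[0,0,0],"gripper":0.014},
    {"slide":[0,0,-0.07],"rot":[0,0,0],"gripper":0.014},
    {"slide":[0,0,-0.105],"rot":[0,0,0],"gripper":0.014},
    {"slide":[0,0,-0.135],"rot":[0,0,0],"gripper":0.014},
    {"slide":[0,0,-0.155],"rot":[0,0,0],"gripper":0.014},
    {"slide":[0,0,-0.16],"rot":[0,0,0],"gripper":0.014},
    {"slide":[0,0,-0.16],"rot":[0,0,0],"gripper":0.014}
  ]
}}

```text
clock: 26.95
ee_pos: [498.6, -257.1, 232.4]
ee_rot: [0.721, 0.693, -0.0, -0.0]
wrist_force: [0.4, -0.7, -2.4]
finger_gap: 0.277
gripper_force: 29.8
```

```bash
python3 d.py 587.5 258 232 177.4
```

```text
t 26.9 p [ 498.6 -257.1  232.4] yaw 87.77 tilt [-0.  0. -1.] q [-27.   7.  15.  98.  -0.  65.] F [ 0.4 -0.7 -2.4] gap 23.6 gf 29.763211011886597
-> [587.5, 258.0, 232.0, 177.4] slide [5.181e-01 6.880e-02 5.000e-04] rot [-1.000e-02 -3.000e-02 -8.963e+01]
```

{"method": "move_arm", "body": {
  "deltas": [
    {"slide":[0.015,0.01,0],"rot":[0,0,-5],"gripper":0.014},
    {"slide":[0.05,0.03,0],"rot":[0,0,-12],"gripper":0.014},
    {"slide":[0.1,0.05,0],"rot":[0,0,-20],"gripper":0.014},
    {"slide":[0.15,0.065,0],"rot":[0,0,-28],"gripper":0.014},
    {"slide":[0.2,0.069,0],"rot":[0,0,-36],"gripper":0.014},
    {"slide":[0.25,0.069,0],"rot":[0,0,-44],"gripper":0.014},
    {"slide":[0.3,0.069,0],"rot":[0,0,-52],"gripper":0.014},
    {"slide":[0.35,0.069,0],"rot":[0,0,-60],"gripper":0.014},
    {"slide":[0.4,0.069,0],"rot":[0,0,-68],"gripper":0.014},
    {"slide":[0.45,0.069,0],"rot":[0,0,-76],"gripper":0.014},
    {"slide":[0.49,0.069,0],"rot":[0,0,-83],"gripper":0.014},
    {"slide":[0.51,0.069,0],"rot":[0,0,-89.6],"gripper":0.014}
  ]
}}

```text
clock: 28.45
ee_pos: [586.8, 251.9, 230.9]
ee_rot: [0.02, 1.0, -0.0, -0.001]
wrist_force: [-0.1, -0.2, -1.7]
finger_gap: 0.277
gripper_force: 29.9
```

```bash
python3 d.py 587.5 258 75 177.4
```

```text
t 28.4 p [586.8 251.9 230.9] yaw 177.71 tilt [-0.003 -0.001 -1.   ] q [ 23.  19.  29. 100.   0.  26.] F [-0.1 -0.2 -1.7] gap 23.7 gf 29.912491142749786
-> [587.5, 258.0, 75.0, 177.4] slide [-0.0009  0.0063  0.1559] rot [-0.06 -0.14  0.31]
```

{"method": "move_arm", "body": {
  "deltas": [
    {"slide":[0,0.006,0.02],"rot":[0,0,0],"gripper":0.014},
    {"slide":[0,0.007,0.05],"rot":[0,0,0],"gripper":0.014},
    {"slide":[0,0.007,0.08],"rot":[0,0,0],"gripper":0.014},
    {"slide":[0,0.007,0.11],"rot":[0,0,0],"gripper":0.014},
    {"slide":[0,0.007,0.135],"rot":[0,0,0],"gripper":0.014},
    {"slide":[0,0.007,0.15],"rot":[0,0,0],"gripper":0.014},
    {"slide":[0,0.007,0.156],"rot":[0,0,0],"gripper":0.014},
    {"slide":[0,0.007,0.156],"rot":[0,0,0],"gripper":0.014}
  ]
}}

```text
clock: 29.45
ee_pos: [587.8, 256.8, 76.9]
ee_rot: [0.023, 1.0, -0.0, 0.0]
wrist_force: [0.1, 0.2, -1.2]
finger_gap: 0.281
gripper_force: 29.8
```

{"method": "move_arm", "body": {
  "deltas": [
    {"slide":[0,0,0.004],"rot":[0,0,0],"gripper":0.014},
    {"slide":[0,0,0.006],"rot":[0,0,0],"gripper":0.014},
    {"slide":[0,0,0.007],"rot":[0,0,0],"gripper":0.014},
    {"slide":[0,0,0.007],"rot":[0,0,0],"gripper":0.014}
  ]
}}

```text
clock: 29.95
ee_pos: [587.9, 256.9, 70.0]
ee_rot: [0.023, 1.0, 0.0, 0.0]
wrist_force: [0.6, -0.5, -2.0]
finger_gap: 0.275
gripper_force: 29.9
```

{"method": "move_arm", "body": {
  "deltas": [
    {"slide":[0,0,0.0006],"rot":[0,0,0],"gripper":0.014},
    {"slide":[0,0,0.0006],"rot":[0,0,0],"gripper":0.014}
  ]
}}

```text
clock: 30.2
ee_pos: [588.0, 256.9, 70.0]
ee_rot: [0.023, 1.0, 0.0, 0.0]
wrist_force: [-1.4, 0.1, 5.8]
finger_gap: 0.278
gripper_force: 30.7
```

{"method": "move_arm", "body": {
  "deltas": [
    {"slide":[0,0,0],"rot":[0,0,0],"gripper":0.026},
    {"slide":[0,0,0],"rot":[0,0,0],"gripper":0.034},
    {"slide":[0,0,0],"rot":[0,0,0],"gripper":0.045},
    {"slide":[0,0,0],"rot":[0,0,0],"gripper":0.05},
    {"slide":[0,0,-0.03],"rot":[0,0,0],"gripper":0.05},
    {"slide":[0,0,-0.08],"rot":[0,0,0],"gripper":0.05},
    {"slide":[0,0,-0.13],"rot":[0,0,0],"gripper":0.05},
    {"slide":[0,0,-0.17],"rot":[0,0,0],"gripper":0.05}
  ]
}}

```text
clock: 31.2
ee_pos: [587.9, 256.9, 241.5]
ee_rot: [0.023, 1.0, 0.0, 0.001]
wrist_force: [0.2, -0.2, -0.1]
finger_gap: 0.585
gripper_force: 0.0
```

```bash
cat > f4.py <<'E'
from fit import *
b=save("top","t8.png");a=save("side","s8.png")
cv2.imwrite("pics/c8.png",np.hstack([cv2.resize(b[155:240,285:435,::-1],(450,255),interpolation=cv2.INTER_CUBIC),cv2.resize(a[150:250,220:360,::-1],(350,255),interpolation=cv2.INTER_CUBIC)]))
cv2.imwrite("pics/c9.png",np.vstack([cv2.imread("pics/c8.png"),cv2.resize(np.hstack([b[150:240,150:280,::-1],a[230:360,190:370,::-1][:90]]),(800,300))]))
def tr(l,n,xy):
    for d in trace(l,n):
        m=d["region"];ys,xs=np.nonzero(m)
        if abs(xs.mean()-xy[0])<25 and abs(ys.mean()-xy[1])<25: print(l,n,round(d["score"],2),m.sum()); return m
T=tr("scanner","top",(398,186)); S_=tr("scanner","side",(312,160))
for v in ({"top":T},{"top":T,"side":S_}):
    for fh in (0,1): print(fit(v,(601,-262,-.05),(46,30),8,92,freeh=bool(fh)))
D=tr("dock","top",(303,183)); print(fit({"top":D},(618,-6,-.28),(94,70),0,10))
E
python3 f4.py; python3 d.py 601.5 -262 245 177
```

```text
scanner side 0.89 531
t 31.4 p [588.2 257.  239.5] yaw 177.37 tilt [ 0.001  0.001 -1.   ] q [ 24.  19.  30. 101.   0.  26.] F [-0.1 -0.9 -1. ] gap 50.0 gf 0.0
-> [601.5, -262.0, 245.0, 177.0] slide [-0.0371 -0.5179 -0.0057] rot [0.03 0.07 0.37]Traceback (most recent call last):
  File "f4.py", line 11, in <module>
    for fh in (0,1): print(fit(v,(601,-262,-.05),(46,30),8,92,freeh=bool(fh)))
                           ~~~^^^^^^^^^^^^^^^^^^^^^^^^^^^^^^^^^^^^^^^^^^^^^^^
  File "fit.py", line 14, in fit
    C={n:cam(n) for n in views}; U={n:up(m) for n,m in views.items()}
                                      ~~^^^
  File "fit.py", line 11, in up
    def up(m): return cv2.resize(m.astype(np.uint8),None,fx=S,fy=S,interpolation=cv2.INTER_NEAREST)
                                 ^^^^^^^^
AttributeError: 'NoneType' object has no attribute 'astype'
```

View pics/c9.png

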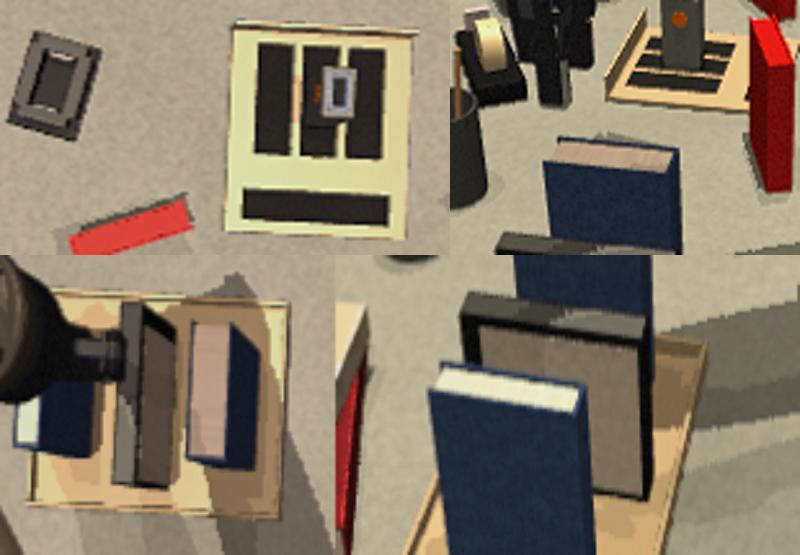

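All three stand upright and apart in the tray (c9 bottom left (58,400), (145,400), (220,390)), and only the scanner (340,92) remains on the rack. Next is the dock up close in both views.

```bash
cat > f5.py <<'E'
from fit import *
b=cv2.imread("pics/t8.png");a=cv2.imread("pics/s8.png")
a=cv2.imread("pics/s5.png")
cv2.imwrite("pics/d1.png",np.hstack([cv2.resize(b[160:207,282:324],None,fx=9,fy=9,interpolation=cv2.INTER_CUBIC)[:420],cv2.resize(a[195:242,262:316],None,fx=9,fy=9,interpolation=cv2.INTER_CUBIC)[:420,:420]]))
def tr(l,n,xy):
    for _ in range(4):
        snapshot(n)
        for d in trace(l,n):
            m=d["region"];ys,xs=np.nonzero(m)
            if abs(xs.mean()-xy[0])<15 and abs(ys.mean()-xy[1])<25: print(l,n,round(d["score"],2),m.sum()); return m
T=tr("scanner","top",(396,186)); S_=tr("scanner","side",(312,160))
if T is not None:
    print(fit({"top":T},(601,-262,-.05),(46,30),8,92)); print(fit({"top":T,"side":S_},(601,-262,-.05),(46,30),8,92,freeh=True))
D=tr("dock","top",(303,183)); print(fit({"top":D},(618,-6,-.28),(94,70),0,10))
# scanner top edges in rectified z=100 by hull of bright/greyish region
E
python3 f5.py
```

```text
scanner top 0.65 332
scanner side 0.96 530
(array([ 6.00580624e+02, -2.61368940e+02, -4.18679691e-02]), np.float64(0.0764377140796827))
(array([ 6.01730173e+02, -2.61734480e+02, -3.11890755e-02,  8.70840165e+01]), np.float64(0.18350109051060093))
dock top 0.75 735
(array([ 6.17534541e+02, -4.63197092e+00, -2.82200212e-01]), np.float64(0.08583657587548643))
```

View pics/d1.png

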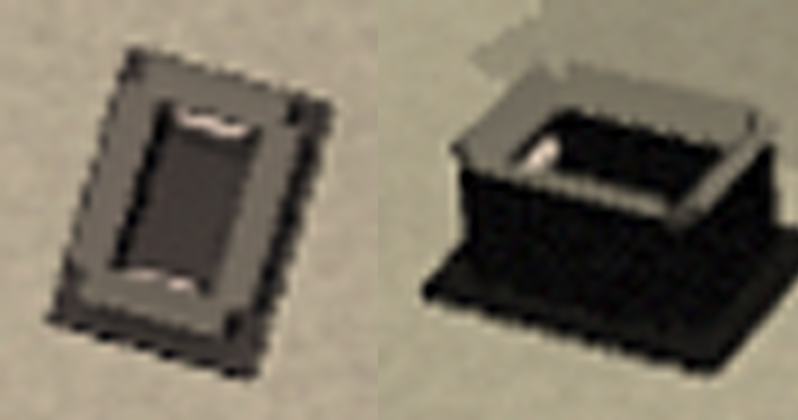

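```bash
cat > f6.py <<'E'
from h import *
from scipy.optimize import least_squares
ct,cs=cam("top"),cam("side")
tp=lambda L:(np.array(L)+.5)/9-.5+[282,160]
sp=lambda L:(np.array(L)+.5-[378,0])/9-.5+[262,195]
# sign (sx,sy): TL in top = +x,+y ; TR=+x,-y ; BR=-x,-y ; BL=-x,+y
rimT={(1,1):(128,50),(1,-1):(302,97),(-1,-1):(232,332),(-1,1):(66,285)}
sockT={(1,1):(165,100),(1,-1):(262,128),(-1,-1):(208,293),(-1,1):(115,265)}
baseT={(1,-1):(335,102),(-1,-1):(250,380),(-1,1):(45,320)}
rimS={(1,1):(455,148),(1,-1):(540,65),(-1,-1):(775,125),(-1,1):(680,220)}
baseS={(1,1):(425,293),(-1,1):(712,375)}
def W(k,p,dx,dy,z):
    c,s=np.cos(p[2]),np.sin(p[2]); u,v=k[0]*dx/2,k[1]*dy/2
    return [p[0]+c*u-s*v,p[1]+s*u+c*v,z]
def res(p,parts):
    r=[]
    for c,D,f,dx,dy,z in parts(p):
        for k,q in D.items(): r+=list(proj(c,W(k,p,dx,dy,z))[0]-f([q])[0])
    return np.array(r)
def run(n,parts):
    s=least_squares(lambda p:res(p,parts),[618,-6,-.28,80,58,56,35],loss="soft_l1"); p=s.x
    print(n,p[:2].round(1),np.degrees(p[2]).round(2),p[3:].round(1),"rms px",np.sqrt((res(p,parts)**2).mean()).round(2))
A=lambda p:(ct,rimT,tp,p[3],p[4],47)
B=lambda p:(ct,baseT,tp,94,70,0)
C=lambda p:(cs,rimS,sp,p[3],p[4],47)
E=lambda p:(cs,baseS,sp,94,70,0)
F=lambda p:(ct,sockT,tp,p[5],p[6],40)
run("all",lambda p:[A(p),B(p),C(p),E(p),F(p)])
run("top",lambda p:[A(p),B(p),F(p)])
run("rim top",lambda p:[A(p)]);run("sock",lambda p:[F(p)]);run("side",lambda p:[C(p),E(p)]);run("base",lambda p:[B(p),E(p)])
E
python3 f6.py
```

```text
all [620.4  -4.7] -16.87 [75.2 53.4 54.5 31. ] rms px 0.6
top [619.6  -5. ] -16.34 [76.4 54.8 54.4 31. ] rms px 0.26
rim top [620.   -4.4] -15.6 [76.4 54.9 56.  35. ] rms px 0.17
sock [619.2  -5.8] -17.19 [-1169.4  -219.     54.4    31. ] rms px 0.09
side [621.5  -2.7] -17.87 [74.  49.4 56.  35. ] rms px 0.6
base [620.3  -5.2] -17.34 [80. 58. 56. 35.] rms px 0.29
```

{"method": "move_arm", "body": {
  "deltas": [
    {"slide":[-0.002,-0.03,0],"rot":[0,0,0],"gripper":0.06},
    {"slide":[-0.006,-0.08,0],"rot":[0,0,0],"gripper":0.06},
    {"slide":[-0.01,-0.135,0],"rot":[0,0,0],"gripper":0.06},
    {"slide":[-0.014,-0.19,0],"rot":[0,0,0],"gripper":0.06},
    {"slide":[-0.018,-0.245,0],"rot":[0,0,0],"gripper":0.06},
    {"slide":[-0.022,-0.3,0],"rot":[0,0,0],"gripper":0.06},
    {"slide":[-0.026,-0.355,0],"rot":[0,0,0],"gripper":0.06},
    {"slide":[-0.03,-0.41,0],"rot":[0,0,-0.2],"gripper":0.06},
    {"slide":[-0.033,-0.46,0.02],"rot":[0,0,-0.2],"gripper":0.06},
    {"slide":[-0.036,-0.5,0.04],"rot":[0,0,-0.2],"gripper":0.06},
    {"slide":[-0.037,-0.5175,0.06],"rot":[0,0,-0.2],"gripper":0.06},
    {"slide":[-0.037,-0.5175,0.08],"rot":[0,0,-0.2],"gripper":0.06}
  ]
}}

```text
clock: 33.2
ee_pos: [600.7, -262.8, 157.5]
ee_rot: [0.022, 1.0, 0.0, -0.0]
wrist_force: [0.3, -0.4, 0.1]
finger_gap: 0.703
gripper_force: 0.0
```

```bash
python3 d.py 601.2 -261.7 36 177.6
```

```text
t 33.2 p [ 600.7 -262.8  157.5] yaw 177.49 tilt [-0.001  0.    -1.   ] q [-24.  19.  21.  92.   0. -21.] F [ 0.3 -0.4  0.1] gap 60.1 gf 0.0
-> [601.2, -261.7, 36.0, 177.6] slide [-0.0006  0.001   0.1215] rot [ 0.02 -0.05 -0.11]
```

{"method": "move_arm", "body": {
  "deltas": [
    {"slide":[0,0,0.02],"rot":[0,0,0],"gripper":0.06},
    {"slide":[0,0,0.05],"rot":[0,0,0],"gripper":0.06},
    {"slide":[0,0,0.08],"rot":[0,0,0],"gripper":0.06},
    {"slide":[0,0,0.105],"rot":[0,0,0],"gripper":0.06},
    {"slide":[0,0,0.118],"rot":[0,0,0],"gripper":0.06},
    {"slide":[0,0,0.12],"rot":[0,0,0],"gripper":0.05},
    {"slide":[0,0,0.12],"rot":[0,0,0],"gripper":0.05}
  ]
}}

```text
clock: 34.08
ee_pos: [601.5, -261.8, 40.1]
ee_rot: [0.021, 1.0, -0.0, 0.001]
wrist_force: [-0.0, -0.1, 0.6]
finger_gap: 0.584
gripper_force: 0.0
```

```bash
python3 d.py 601.2 -261.7 36 177.6
```

```text
t 34.1 p [ 601.5 -261.8   40.1] yaw 177.59 tilt [ 0.001 -0.    -1.   ] q [-24.  19.   8.  79.   0. -21.] F [-0.  -0.1  0.6] gap 49.9 gf 0.0
-> [601.2, -261.7, 36.0, 177.6] slide [0.0003 0.0001 0.0041] rot [-0.02  0.06 -0.01]
```

{"method": "move_arm", "body": {
  "deltas": [
    {"slide":[0,0,0.002],"rot":[0,0,0],"gripper":0.042},
    {"slide":[0,0,0.002],"rot":[0,0,0],"gripper":0.038},
    {"slide":[0,0,0.002],"rot":[0,0,0],"gripper":0.035},
    {"slide":[0,0,0.002],"rot":[0,0,0],"gripper":0.032},
    {"slide":[0,0,0.002],"rot":[0,0,0],"gripper":0.029},
    {"slide":[0,0,0.002],"rot":[0,0,0],"gripper":0.024},
    {"slide":[0,0,0.002],"rot":[0,0,0],"gripper":0.02},
    {"slide":[0,0,0.002],"rot":[0,0,0],"gripper":0.02}
  ],
  "grip_force": 60
}}

```text
clock: 35.08
ee_pos: [601.2, -261.9, 37.4]
ee_rot: [0.021, 1.0, -0.0, 0.0]
wrist_force: [-0.5, 0.6, 2.7]
finger_gap: 0.343
gripper_force: 59.1
```

```bash
python3 d.py 620 -5 150 163.4
```

```text
t 35.1 p [ 601.2 -261.9   37.4] yaw 177.57 tilt [ 0. -0. -1.] q [-24.  19.   8.  79.   0. -21.] F [-0.5  0.6  2.7] gap 29.3 gf 59.10263478755951
-> [620.0, -5.0, 150.0, 163.4] slide [-0.008   0.2574 -0.1126] rot [-0.    0.02 14.17]
```

{"method": "move_arm", "body": {
  "deltas": [
    {"slide":[0,0,-0.01],"rot":[0,0,0],"gripper":0.02},
    {"slide":[0,0,-0.04],"rot":[0,0,0],"gripper":0.02},
    {"slide":[0,0,-0.07],"rot":[0,0,0],"gripper":0.02},
    {"slide":[-0.001,0.02,-0.085],"rot":[0,0,2],"gripper":0.02},
    {"slide":[-0.002,0.06,-0.085],"rot":[0,0,4],"gripper":0.02},
    {"slide":[-0.003,0.1,-0.085],"rot":[0,0,7],"gripper":0.02},
    {"slide":[-0.005,0.15,-0.085],"rot":[0,0,10],"gripper":0.02},
    {"slide":[-0.006,0.2,-0.085],"rot":[0,0,12],"gripper":0.02},
    {"slide":[-0.008,0.24,-0.085],"rot":[0,0,14.2],"gripper":0.02},
    {"slide":[-0.008,0.2574,-0.085],"rot":[0,0,14.2],"gripper":0.02},
    {"slide":[-0.008,0.2574,-0.085],"rot":[0,0,14.2],"gripper":0.02},
    {"slide":[-0.008,0.2574,-0.085],"rot":[0,0,14.2],"gripper":0.02}
  ]
}}

```text
clock: 36.58
ee_pos: [619.9, -6.0, 122.2]
ee_rot: [0.145, 0.989, -0.0, -0.0]
wrist_force: [0.4, -0.5, -2.1]
finger_gap: 0.345
gripper_force: 59.5
```

```bash
python3 d.py 620 -5 80 163.4; python3 -c "
from h import *
a=save('side','s9.png');b=save('top','t9.png')
cv2.imwrite('pics/e1.png',np.hstack([cv2.resize(a[165:240,255:325,::-1],(560,600),interpolation=cv2.INTER_CUBIC),cv2.resize(b[130:230,280:320,::-1],(240,600),interpolation=cv2.INTER_CUBIC)]))"
```

```text
t 36.6 p [619.9  -6.  122.2] yaw 163.35 tilt [-0. -0. -1.] q [-1. 14. 10. 87. -0. 16.] F [ 0.4 -0.5 -2.1] gap 29.4 gf 59.48400020599365
-> [620.0, -5.0, 80.0, 163.4] slide [0.0002 0.001  0.0422] rot [-0.02 -0.   -0.05]
```

View pics/e1.png

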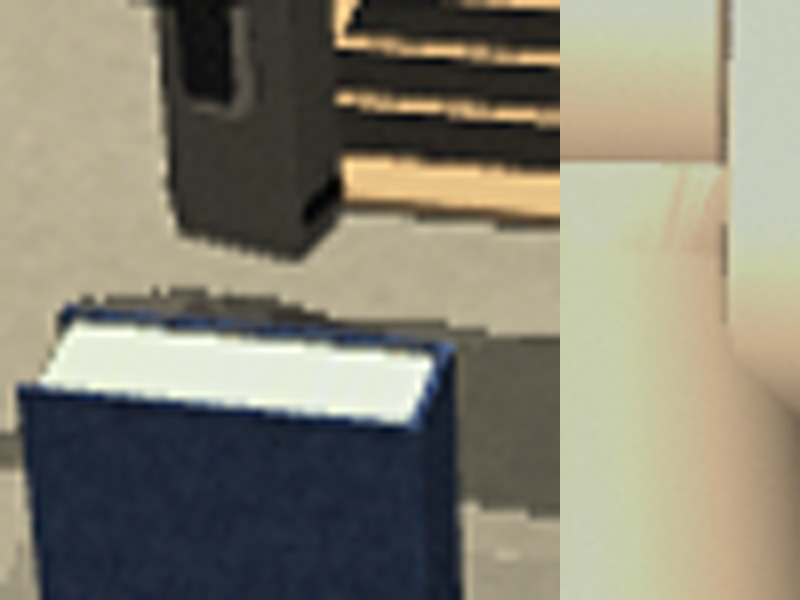

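The scanner hangs upright over the dock. Its bottom corners are at (183,235), (300,258) and (340,200). The book in the tray hides the dock here and the arm hides it from above. I check the scanner's position in the grip from those corners.

```bash
python3 -c "
from h import *
c=cam('side'); L=(np.array([(183,237),(300,260),(340,200)])+.5)/8-.5+[255,165]
w=onz(c,L,92.8); print(w.round(1)); 
a=np.radians(-16.65)
for sx,sy in ((1,1),(-1,1),(-1,-1)):
    u,v=23*sx,15*sy; print([round(619.9+np.cos(a)*u-np.sin(a)*v,1),round(-6+np.sin(a)*u+np.cos(a)*v,1)])
"
```

```text
[[643.8   2.   92.8]
 [605.5  10.8  92.8]
 [600.6 -25.7  92.8]]
[np.float64(646.2), np.float64(1.8)]
[np.float64(602.2), np.float64(15.0)]
[np.float64(593.6), np.float64(-13.8)]
```

{"method": "move_arm", "body": {
  "deltas": [
    {"slide":[0,0.0014,0.015],"rot":[0,0,0],"gripper":0.02},
    {"slide":[0,0.0014,0.03],"rot":[0,0,0],"gripper":0.02},
    {"slide":[0,0.0014,0.04],"rot":[0,0,0],"gripper":0.02},
    {"slide":[0,0.0014,0.048],"rot":[0,0,0],"gripper":0.02},
    {"slide":[0,0.0014,0.051],"rot":[0,0,0],"gripper":0.02},
    {"slide":[0,0.0014,0.051],"rot":[0,0,0],"gripper":0.02}
  ]
}}

```text
clock: 37.42
ee_pos: [620.4, -3.6, 71.2]
ee_rot: [0.145, 0.99, -0.0, 0.0]
wrist_force: [0.0, -0.6, -1.3]
finger_gap: 0.343
gripper_force: 59.5
```

{"method": "move_arm", "body": {
  "deltas": [
    {"slide":[0,-0.0004,0.002],"rot":[0,0,0],"gripper":0.02},
    {"slide":[0,-0.0004,0.004],"rot":[0,0,0],"gripper":0.02},
    {"slide":[0,-0.0004,0.005],"rot":[0,0,0],"gripper":0.02}
  ]
}}

```text
clock: 37.8
ee_pos: [620.2, -4.0, 66.2]
ee_rot: [0.145, 0.989, 0.0, 0.0]
wrist_force: [-0.2, -1.0, -1.9]
finger_gap: 0.345
gripper_force: 59.5
```

{"method": "move_arm", "body": {
  "deltas": [
    {"slide":[0,0,0.002],"rot":[0,0,0],"gripper":0.02},
    {"slide":[0,0,0.003],"rot":[0,0,0],"gripper":0.02},
    {"slide":[0,0,0.004],"rot":[0,0,0],"gripper":0.02},
    {"slide":[0,0,0.005],"rot":[0,0,0],"gripper":0.02}
  ]
}}

```text
clock: 38.3
ee_pos: [620.3, -4.0, 61.2]
ee_rot: [0.145, 0.989, 0.0, 0.0]
wrist_force: [-0.4, 0.5, -1.7]
finger_gap: 0.344
gripper_force: 59.5
```

{"method": "move_arm", "body": {
  "deltas": [
    {"slide":[0,0,0.002],"rot":[0,0,0],"gripper":0.02},
    {"slide":[0,0,0.004],"rot":[0,0,0],"gripper":0.02},
    {"slide":[0,0,0.006],"rot":[0,0,0],"gripper":0.02},
    {"slide":[0,0,0.008],"rot":[0,0,0],"gripper":0.02},
    {"slide":[0,0,0.01],"rot":[0,0,0],"gripper":0.02}
  ]
}}

```text
clock: 38.92
ee_pos: [620.0, -3.9, 51.0]
ee_rot: [0.145, 0.989, 0.0, -0.0]
wrist_force: [-1.6, 0.6, -0.8]
finger_gap: 0.342
gripper_force: 59.5
```

Expected stop is at about TCP 48.4. Pushing on in small steps.

{"method": "move_arm", "body": {
  "deltas": [
    {"slide":[0,0,0.001],"rot":[0,0,0],"gripper":0.02},
    {"slide":[0,0,0.002],"rot":[0,0,0],"gripper":0.02},
    {"slide":[0,0,0.003],"rot":[0,0,0],"gripper":0.02},
    {"slide":[0,0,0.004],"rot":[0,0,0],"gripper":0.02}
  ]
}}

```text
clock: 39.42
ee_pos: [620.8, -4.1, 48.5]
ee_rot: [0.145, 0.989, 0.0, 0.001]
wrist_force: [-5.1, 0.5, 10.9]
finger_gap: 0.343
gripper_force: 60.8
```

{"method": "move_arm", "body": {
  "deltas": [
    {"slide":[0.0008,0,0],"rot":[0,0,0],"gripper":0.02},
    {"slide":[0.0008,0,0.001],"rot":[0,0,0],"gripper":0.02},
    {"slide":[0.0008,0,0.002],"rot":[0,0,0],"gripper":0.02}
  ]
}}

```text
clock: 39.8
ee_pos: [620.7, -4.0, 48.1]
ee_rot: [0.145, 0.989, 0.0, 0.002]
wrist_force: [-7.4, -0.7, 20.5]
finger_gap: 0.345
gripper_force: 61.9
```

{"method": "move_arm", "body": {
  "deltas": [
    {"slide":[0,0,-0.003],"rot":[0,0,0],"gripper":0.02},
    {"slide":[0,0,-0.006],"rot":[0,0,0],"gripper":0.02},
    {"slide":[0,0,-0.006],"rot":[0,0,0],"gripper":0.02}
  ]
}}

```text
clock: 40.17
ee_pos: [619.7, -3.8, 51.1]
ee_rot: [0.145, 0.989, -0.0, 0.0]
wrist_force: [1.0, 0.9, -1.8]
finger_gap: 0.342
gripper_force: 59.6
```

```bash
python3 d.py; python3 -c "
from h import *
print(observe()['ft_torque'])"
```

```text
t 40.2 p [619.7  -3.8  51.1] yaw 163.37 tilt [ 0. -0. -1.] q [-0. 14.  3. 79. -0. 16.] F [ 1.   0.9 -1.8] gap 29.2 gf 59.56769406795502
[-0.01068247 -0.03990671  0.0558147 ]
```

{"method": "move_arm", "body": {
  "deltas": [
    {"slide":[0.001,0,0],"rot":[0,0,0],"gripper":0.02},
    {"slide":[0.002,0,0],"rot":[0,0,0],"gripper":0.02},
    {"slide":[0.002,0,0],"rot":[0,0,0],"gripper":0.02}
  ]
}}

```text
clock: 40.55
ee_pos: [617.9, -3.4, 51.1]
ee_rot: [0.145, 0.989, -0.0, 0.0]
wrist_force: [4.5, -0.3, -3.8]
finger_gap: 0.342
gripper_force: 59.4
```

{"method": "move_arm", "body": {
  "deltas": [
    {"slide":[0.001,0,0],"rot":[0,0,0],"gripper":0.02},
    {"slide":[0.001,0,0],"rot":[0,0,0],"gripper":0.02}
  ]
}}

```text
clock: 40.8
ee_pos: [617.4, -3.2, 51.3]
ee_rot: [0.145, 0.989, -0.0, 0.001]
wrist_force: [6.1, -0.7, -4.4]
finger_gap: 0.339
gripper_force: 59.5
```

{"method": "move_arm", "body": {
  "deltas": [
    {"slide":[-0.002,0,0],"rot":[0,0,0],"gripper":0.02},
    {"slide":[-0.004,0,0],"rot":[0,0,0],"gripper":0.02},
    {"slide":[-0.004,0,0],"rot":[0,0,0],"gripper":0.02}
  ]
}}

```text
clock: 41.18
ee_pos: [619.9, -3.9, 51.0]
ee_rot: [0.145, 0.989, 0.0, -0.001]
wrist_force: [-1.0, 0.1, -0.8]
finger_gap: 0.344
gripper_force: 59.9
```

{"method": "move_arm", "body": {
  "deltas": [
    {"slide":[-0.001,0,0],"rot":[0,0,0],"gripper":0.02},
    {"slide":[-0.001,0,0],"rot":[0,0,0],"gripper":0.02}
  ]
}}

```text
clock: 41.42
ee_pos: [620.8, -4.2, 51.1]
ee_rot: [0.145, 0.99, 0.0, -0.001]
wrist_force: [-4.4, 0.7, -0.4]
finger_gap: 0.342
gripper_force: 59.9
```

{"method": "move_arm", "body": {
  "deltas": [
    {"slide":[0.0015,0,0],"rot":[0,0,0],"gripper":0.02},
    {"slide":[0.0015,0,0.002],"rot":[0,0,0],"gripper":0.02},
    {"slide":[0.0015,0,0.003],"rot":[0,0,0],"gripper":0.02},
    {"slide":[0.0015,0,0.004],"rot":[0,0,0],"gripper":0.02}
  ]
}}

```text
clock: 41.92
ee_pos: [620.6, -4.0, 48.5]
ee_rot: [0.145, 0.989, 0.0, 0.001]
wrist_force: [-4.7, 0.4, 11.4]
finger_gap: 0.348
gripper_force: 61.2
```

{"method": "move_arm", "body": {
  "deltas": [
    {"slide":[0.0015,0,0],"rot":[0,0,0],"gripper":0.02},
    {"slide":[0.0015,0,0.001],"rot":[0,0,0],"gripper":0.02},
    {"slide":[0.0015,0,0.001],"rot":[0,0,0],"gripper":0.02}
  ]
}}

```text
clock: 42.3
ee_pos: [619.7, -3.7, 47.9]
ee_rot: [0.145, 0.989, 0.0, 0.002]
wrist_force: [-1.0, -1.4, 8.8]
finger_gap: 0.343
gripper_force: 61.4
```

Sideways force is gone now and the vertical is 8.8 N. Pushing on.

{"method": "move_arm", "body": {
  "deltas": [
    {"slide":[0.0003,0,0.001],"rot":[0,0,0],"gripper":0.02},
    {"slide":[0.0006,0,0.002],"rot":[0,0,0],"gripper":0.02},
    {"slide":[0.0006,0,0.002],"rot":[0,0,0],"gripper":0.02}
  ]
}}

```text
clock: 42.68
ee_pos: [619.8, -3.6, 46.8]
ee_rot: [0.145, 0.989, 0.0, 0.003]
wrist_force: [-1.9, -0.4, 13.6]
finger_gap: 0.347
gripper_force: 61.9
```

{"method": "move_arm", "body": {
  "deltas": [
    {"slide":[0.0005,0,0.001],"rot":[0,0,0],"gripper":0.02},
    {"slide":[0.0008,0,0.002],"rot":[0,0,0],"gripper":0.02},
    {"slide":[0.001,0,0.003],"rot":[0,0,0],"gripper":0.02}
  ],
  "grip_force": 80
}}

```text
clock: 43.05
ee_pos: [618.9, -3.3, 43.1]
ee_rot: [0.145, 0.989, 0.0, 0.002]
wrist_force: [1.7, -0.1, 6.9]
finger_gap: 0.34
gripper_force: 79.5
```

{"method": "move_arm", "body": {
  "deltas": [
    {"slide":[-0.0005,0,0.001],"rot":[0,0,0],"gripper":0.02},
    {"slide":[-0.0005,0,0.002],"rot":[0,0,0],"gripper":0.02},
    {"slide":[-0.0005,0,0.003],"rot":[0,0,0],"gripper":0.02},
    {"slide":[-0.0005,0,0.003],"rot":[0,0,0],"gripper":0.02}
  ]
}}

```text
clock: 43.55
ee_pos: [618.0, -3.3, 37.7]
ee_rot: [0.145, 0.989, -0.0, 0.0]
wrist_force: [6.5, -1.1, -2.9]
finger_gap: 0.339
gripper_force: 78.9
```

Past the catch. Re-centre x and go to the floor.

{"method": "move_arm", "body": {
  "deltas": [
    {"slide":[-0.0015,0,0],"rot":[0,0,0],"gripper":0.02},
    {"slide":[-0.0015,0,0.001],"rot":[0,0,0],"gripper":0.02},
    {"slide":[-0.0015,0,0.002],"rot":[0,0,0],"gripper":0.02},
    {"slide":[-0.0015,0,0.003],"rot":[0,0,0],"gripper":0.02},
    {"slide":[-0.0015,0,0.003],"rot":[0,0,0],"gripper":0.02}
  ]
}}

```text
clock: 44.18
ee_pos: [618.7, -3.7, 35.4]
ee_rot: [0.145, 0.989, -0.0, -0.0]
wrist_force: [0.0, -1.0, 2.0]
finger_gap: 0.343
gripper_force: 79.4
```

{"method": "move_arm", "body": {
  "deltas": [
    {"slide":[0.0003,0,0.001],"rot":[0,0,0],"gripper":0.02},
    {"slide":[0.0005,0,0.002],"rot":[0,0,0],"gripper":0.02},
    {"slide":[0.0005,0,0.003],"rot":[0,0,0],"gripper":0.02},
    {"slide":[0.0005,0,0.003],"rot":[0,0,0],"gripper":0.02}
  ]
}}

```text
clock: 44.68
ee_pos: [619.0, -3.7, 35.3]
ee_rot: [0.145, 0.989, -0.0, 0.001]
wrist_force: [-5.6, -1.8, 19.6]
finger_gap: 0.346
gripper_force: 81.8
```

The push is stiff at 35.3 mm, which matches the predicted floor. The scanner is home. Unload, release, retreat.

{"method": "move_arm", "body": {
  "deltas": [
    {"slide":[-0.0005,0,-0.003],"rot":[0,0,0],"gripper":0.02},
    {"slide":[-0.0005,0,-0.003],"rot":[0,0,0],"gripper":0.034},
    {"slide":[-0.0005,0,-0.003],"rot":[0,0,0],"gripper":0.045},
    {"slide":[-0.0005,0,-0.003],"rot":[0,0,0],"gripper":0.055},
    {"slide":[-0.0005,0,-0.02],"rot":[0,0,0],"gripper":0.055},
    {"slide":[-0.0005,0,-0.06],"rot":[0,0,0],"gripper":0.055},
    {"slide":[-0.0005,0,-0.11],"rot":[0,0,0],"gripper":0.055},
    {"slide":[-0.0005,0,-0.16],"rot":[0,0,0],"gripper":0.055},
    {"slide":[-0.0005,0,-0.205],"rot":[0,0,0],"gripper":0.055}
  ]
}}

```text
clock: 45.8
ee_pos: [618.7, -3.6, 240.6]
ee_rot: [0.145, 0.989, 0.0, 0.001]
wrist_force: [0.6, -0.1, -0.2]
finger_gap: 0.648
gripper_force: 0.0
```

```bash
python3 d.py 588 256.9 160 177.38
```

```text
t 45.8 p [618.7  -3.6 240.6] yaw 163.37 tilt [ 0.002  0.    -1.   ] q [ -0.  16.  26. 100.   0.  16.] F [ 0.6 -0.1 -0.2] gap 55.3 gf 0.0
-> [588.0, 256.9, 160.0, 177.38] slide [0.1042 0.2408 0.0806] rot [  0.02   0.13 -14.01]
```

{"method": "move_arm", "body": {
  "deltas": [
    {"slide":[0.012,0.03,0],"rot":[0,0,-3],"gripper":0.05},
    {"slide":[0.03,0.07,0],"rot":[0,0,-6],"gripper":0.05},
    {"slide":[0.052,0.12,0],"rot":[0,0,-9],"gripper":0.05},
    {"slide":[0.074,0.17,0],"rot":[0,0,-12],"gripper":0.05},
    {"slide":[0.091,0.21,0],"rot":[0,0,-14],"gripper":0.05},
    {"slide":[0.102,0.235,0],"rot":[0,0,-14],"gripper":0.05},
    {"slide":[0.104,0.2408,0.01],"rot":[0,0,-14],"gripper":0.05},
    {"slide":[0.104,0.2408,0.03],"rot":[0,0,-14],"gripper":0.05},
    {"slide":[0.104,0.2408,0.055],"rot":[0,0,-14],"gripper":0.05},
    {"slide":[0.104,0.2408,0.08],"rot":[0,0,-14],"gripper":0.05},
    {"slide":[0.104,0.2408,0.08],"rot":[0,0,-14],"gripper":0.05}
  ]
}}

```text
clock: 47.18
ee_pos: [587.4, 255.6, 155.6]
ee_rot: [0.023, 1.0, -0.001, -0.001]
wrist_force: [-0.1, -0.3, 0.4]
finger_gap: 0.584
gripper_force: 0.0
```

```bash
python3 d.py 588 256.9 70 177.38; python3 - <<'E'
from h import *
for n in ("top","side"):
    a=save(n,n+"10.png")
    for l in ("scanner","dock"):
        for d in spot_point(l,n)[:2]: print(n,l,np.round(d["location"],0),round(d["score"],2))
E
```

```text
t 47.2 p [587.4 255.6 155.6] yaw 177.32 tilt [-0.003 -0.001 -1.   ] q [24. 17. 18. 91. -0. 26.] F [-0.1 -0.3  0.4] gap 49.8 gf 0.0
-> [588.0, 256.9, 70.0, 177.38] slide [-0.0008  0.0015  0.0855] rot [-0.09 -0.16 -0.06]
top scanner [616.  -4.   4.] 0.7
top dock [623.  -2.   3.] 0.72
```

{"method": "move_arm", "body": {
  "deltas": [
    {"slide":[0,0.0005,0.02],"rot":[0,0,0],"gripper":0.05},
    {"slide":[0,0.0005,0.045],"rot":[0,0,0],"gripper":0.05},
    {"slide":[0,0.0005,0.065],"rot":[0,0,0],"gripper":0.05},
    {"slide":[0,0.0005,0.08],"rot":[0,0,0],"gripper":0.05},
    {"slide":[0,0.0005,0.084],"rot":[0,0,0],"gripper":0.05},
    {"slide":[0,0.0005,0.084],"rot":[0,0,0],"gripper":0.05},
    {"slide":[0,0.0005,0.084],"rot":[0,0,0],"gripper":0.05}
  ]
}}

```text
clock: 48.35
ee_pos: [588.6, 257.6, 74.2]
ee_rot: [0.023, 1.0, 0.0, 0.001]
wrist_force: [0.8, 0.7, -0.2]
finger_gap: 0.591
gripper_force: 0.0
```

```bash
python3 d.py 588 256.9 70 177.38
```

```text
t 48.4 p [588.6 257.6  74.2] yaw 177.37 tilt [ 0.001  0.001 -1.   ] q [24. 17.  9. 82. -0. 26.] F [ 0.8  0.7 -0.2] gap 50.5 gf 0.0
-> [588.0, 256.9, 70.0, 177.38] slide [ 0.0006 -0.0007  0.0042] rot [ 0.04  0.07 -0.01]
```

{"method": "move_arm", "body": {
  "deltas": [
    {"slide":[0.0003,-0.0005,0.0045],"rot":[0,0,0],"gripper":0.04},
    {"slide":[0.0003,-0.0005,0.0045],"rot":[0,0,0],"gripper":0.034},
    {"slide":[0.0003,-0.0005,0.0045],"rot":[0,0,0],"gripper":0.03},
    {"slide":[0.0003,-0.0005,0.0045],"rot":[0,0,0],"gripper":0.027},
    {"slide":[0.0003,-0.0005,0.0045],"rot":[0,0,0],"gripper":0.024},
    {"slide":[0.0003,-0.0005,0.0045],"rot":[0,0,0],"gripper":0.018},
    {"slide":[0.0003,-0.0005,0.0045],"rot":[0,0,0],"gripper":0.014},
    {"slide":[0.0003,-0.0005,0.0045],"rot":[0,0,0],"gripper":0.014}
  ],
  "grip_force": 30
}}

```text
clock: 49.35
ee_pos: [587.9, 257.0, 68.8]
ee_rot: [0.023, 1.0, 0.0, 0.0]
wrist_force: [0.0, 1.0, 0.8]
finger_gap: 0.279
gripper_force: 29.9
```

{"method": "move_arm", "body": {
  "deltas": [
    {"slide":[0,0,-0.01],"rot":[0,0,0],"gripper":0.014},
    {"slide":[0,0,-0.035],"rot":[0,0,0],"gripper":0.014},
    {"slide":[0,0,-0.07],"rot":[0,0,0],"gripper":0.014},
    {"slide":[0,0,-0.105],"rot":[0,0,0],"gripper":0.014},
    {"slide":[0,0,-0.14],"rot":[0,0,0],"gripper":0.014},
    {"slide":[0,0,-0.165],"rot":[0,0,0],"gripper":0.014},
    {"slide":[0,0,-0.17],"rot":[0,0,0],"gripper":0.014},
    {"slide":[0,0,-0.17],"rot":[0,0,0],"gripper":0.014}
  ]
}}

```text
clock: 50.35
ee_pos: [587.9, 256.8, 238.1]
ee_rot: [0.023, 1.0, -0.0, -0.0]
wrist_force: [0.3, 0.2, -1.8]
finger_gap: 0.278
gripper_force: 29.7
```

```bash
python3 d.py 498.9 -257.1 240 87.78
```

```text
t 50.4 p [587.9 256.8 238.1] yaw 177.37 tilt [-0. -0. -1.] q [ 24.  19.  30. 101.  -0.  26.] F [ 0.3  0.2 -1.8] gap 23.8 gf 29.67835396528244
-> [498.9, -257.1, 240.0, 87.78] slide [ 0.0653 -0.5175 -0.0017] rot [-3.000e-02 -1.000e-02  8.959e+01]
```

{"method": "move_arm", "body": {
  "deltas": [
    {"slide":[0.002,-0.015,0],"rot":[0,0,5],"gripper":0.014},
    {"slide":[0.006,-0.05,0],"rot":[0,0,12],"gripper":0.014},
    {"slide":[0.012,-0.1,0],"rot":[0,0,20],"gripper":0.014},
    {"slide":[0.018,-0.15,0],"rot":[0,0,28],"gripper":0.014},
    {"slide":[0.025,-0.2,0],"rot":[0,0,36],"gripper":0.014},
    {"slide":[0.031,-0.25,0],"rot":[0,0,44],"gripper":0.014},
    {"slide":[0.037,-0.3,0],"rot":[0,0,52],"gripper":0.014},
    {"slide":[0.044,-0.35,0],"rot":[0,0,60],"gripper":0.014},
    {"slide":[0.05,-0.4,0],"rot":[0,0,68],"gripper":0.014},
    {"slide":[0.057,-0.45,0],"rot":[0,0,76],"gripper":0.014},
    {"slide":[0.062,-0.49,0],"rot":[0,0,83],"gripper":0.014},
    {"slide":[0.065,-0.51,0],"rot":[0,0,89.6],"gripper":0.014}
  ]
}}

```text
clock: 51.85
ee_pos: [498.4, -251.4, 236.9]
ee_rot: [0.723, 0.691, -0.001, -0.001]
wrist_force: [0.1, 0.3, -0.9]
finger_gap: 0.279
gripper_force: 29.9
```

```bash
python3 d.py 498.9 -257.1 90 87.78
```

```text
t 51.9 p [ 498.4 -251.4  236.9] yaw 87.44 tilt [-0.002  0.001 -1.   ] q [-27.   7.  15.  99.  -0.  66.] F [ 0.1  0.3 -0.9] gap 23.8 gf 29.863085746765137
-> [498.9, -257.1, 90.0, 87.78] slide [-0.0058  0.0011  0.1469] rot [-0.14 -0.05 -0.34]
```

{"method": "move_arm", "body": {
  "deltas": [
    {"slide":[-0.006,0.0005,0.02],"rot":[0,0,0],"gripper":0.014},
    {"slide":[-0.007,0.0005,0.05],"rot":[0,0,0],"gripper":0.014},
    {"slide":[-0.007,0.0005,0.085],"rot":[0,0,0],"gripper":0.014},
    {"slide":[-0.007,0.0005,0.115],"rot":[0,0,0],"gripper":0.014},
    {"slide":[-0.007,0.0005,0.135],"rot":[0,0,0],"gripper":0.014},
    {"slide":[-0.007,0.0005,0.147],"rot":[0,0,0],"gripper":0.014},
    {"slide":[-0.007,0.0005,0.147],"rot":[0,0,0],"gripper":0.014},
    {"slide":[-0.007,0.0005,0.147],"rot":[0,0,0],"gripper":0.014}
  ]
}}

```text
clock: 52.85
ee_pos: [500.1, -256.8, 92.4]
ee_rot: [0.721, 0.693, 0.0, 0.0]
wrist_force: [-0.1, -0.1, -1.5]
finger_gap: 0.281
gripper_force: 29.8
```

```bash
python3 d.py 498.9 -257.1 76 87.78
```

```text
t 52.9 p [ 500.1 -256.8   92.4] yaw 87.77 tilt [ 0.001 -0.    -1.   ] q [-27.   6.  -2.  82.   0.  65.] F [-0.1 -0.1 -1.5] gap 24.0 gf 29.819277226924896
-> [498.9, -257.1, 76.0, 87.78] slide [-0.0004 -0.0012  0.0164] rot [ 0.05  0.02 -0.01]
```

{"method": "move_arm", "body": {
  "deltas": [
    {"slide":[-0.0003,-0.0009,0.008],"rot":[0,0,0],"gripper":0.014},
    {"slide":[-0.0003,-0.0009,0.014],"rot":[0,0,0],"gripper":0.014},
    {"slide":[-0.0003,-0.0009,0.017],"rot":[0,0,0],"gripper":0.014},
    {"slide":[-0.0003,-0.0009,0.017],"rot":[0,0,0],"gripper":0.014},
    {"slide":[-0.0003,-0.0009,0.017],"rot":[0,0,0],"gripper":0.014}
  ]
}}

```text
clock: 53.48
ee_pos: [499.0, -256.9, 74.9]
ee_rot: [0.721, 0.693, 0.0, 0.0]
wrist_force: [0.2, 0.1, -0.9]
finger_gap: 0.279
gripper_force: 29.9
```

```bash
python3 d.py 498.9 -257.1 71.8 87.78
```

```text
t 53.5 p [ 499.  -256.9   74.9] yaw 87.77 tilt [ 0. -0. -1.] q [-27.   6.  -4.  80.  -0.  65.] F [ 0.2  0.1 -0.9] gap 23.9 gf 29.89223062992096
-> [498.9, -257.1, 71.8, 87.78] slide [-0.0002 -0.0001  0.0031] rot [ 0.01  0.01 -0.01]
```

{"method": "move_arm", "body": {
  "deltas": [
    {"slide":[-0.0002,-0.0001,0.0015],"rot":[0,0,0],"gripper":0.014},
    {"slide":[-0.0002,-0.0001,0.0025],"rot":[0,0,0],"gripper":0.014},
    {"slide":[-0.0002,-0.0001,0.0031],"rot":[0,0,0],"gripper":0.014},
    {"slide":[-0.0002,-0.0001,0.0033],"rot":[0,0,0],"gripper":0.014}
  ]
}}

```text
clock: 53.98
ee_pos: [498.8, -257.1, 71.8]
ee_rot: [0.721, 0.693, 0.0, 0.0]
wrist_force: [-0.6, 1.3, 4.1]
finger_gap: 0.279
gripper_force: 30.6
```

Contact at the right height. Release and rise.

{"method": "move_arm", "body": {
  "deltas": [
    {"slide":[0,0,0],"rot":[0,0,0],"gripper":0.026},
    {"slide":[0,0,0],"rot":[0,0,0],"gripper":0.034},
    {"slide":[0,0,0],"rot":[0,0,0],"gripper":0.045},
    {"slide":[0,0,0],"rot":[0,0,0],"gripper":0.05},
    {"slide":[0,0,-0.03],"rot":[0,0,0],"gripper":0.05},
    {"slide":[0,0,-0.08],"rot":[0,0,0],"gripper":0.06},
    {"slide":[0,0,-0.13],"rot":[0,0,0],"gripper":0.07},
    {"slide":[0,0,-0.17],"rot":[0,0,0],"gripper":0.07}
  ]
}}

```text
clock: 54.98
ee_pos: [498.8, -257.1, 243.6]
ee_rot: [0.721, 0.693, 0.0, 0.001]
wrist_force: [0.9, -0.2, -0.1]
finger_gap: 0.822
gripper_force: 0.0
```

```bash
python3 d.py 583.4 168.1 240 177.38
```

```text
t 55.0 p [ 498.8 -257.1  243.6] yaw 87.78 tilt [ 0.001 -0.001 -1.   ] q [-27.   7.  17.  99.  -0.  65.] F [ 0.9 -0.2 -0.1] gap 70.2 gf 0.0
-> [583.4, 168.1, 240.0, 177.38] slide [0.4282 0.068  0.0034] rot [ 3.00e-02  9.00e-02 -8.96e+01]
```

{"method": "move_arm", "body": {
  "deltas": [
    {"slide":[0.03,0.005,0],"rot":[0,0,-8],"gripper":0.07},
    {"slide":[0.07,0.011,0],"rot":[0,0,-16],"gripper":0.07},
    {"slide":[0.11,0.018,0],"rot":[0,0,-24],"gripper":0.07},
    {"slide":[0.15,0.024,0],"rot":[0,0,-32],"gripper":0.07},
    {"slide":[0.19,0.03,0],"rot":[0,0,-40],"gripper":0.07},
    {"slide":[0.23,0.037,0],"rot":[0,0,-48],"gripper":0.07},
    {"slide":[0.27,0.043,0],"rot":[0,0,-56],"gripper":0.07},
    {"slide":[0.31,0.05,0],"rot":[0,0,-64],"gripper":0.07},
    {"slide":[0.35,0.056,0],"rot":[0,0,-72],"gripper":0.07},
    {"slide":[0.39,0.062,0],"rot":[0,0,-80],"gripper":0.07},
    {"slide":[0.42,0.067,0],"rot":[0,0,-86],"gripper":0.07},
    {"slide":[0.428,0.068,0.01],"rot":[0,0,-89.6],"gripper":0.07}
  ]
}}

```text
clock: 56.48
ee_pos: [583.7, 169.9, 231.4]
ee_rot: [0.021, 1.0, 0.0, 0.0]
wrist_force: [-0.2, -0.6, 0.3]
finger_gap: 0.822
gripper_force: 0.0
```

```bash
python3 d.py 583.4 168.1 95 177.38
```

```text
t 56.5 p [583.7 169.9 231.4] yaw 177.64 tilt [ 0.001  0.    -1.   ] q [16. 14. 23. 99.  0. 19.] F [-0.2 -0.6  0.3] gap 70.2 gf 0.0
-> [583.4, 168.1, 95.0, 177.38] slide [ 0.0003 -0.0019  0.1364] rot [0.02 0.03 0.26]
```

{"method": "move_arm", "body": {
  "deltas": [
    {"slide":[0,-0.0007,0.02],"rot":[0,0,0],"gripper":0.07},
    {"slide":[0,-0.0007,0.04],"rot":[0,0,0],"gripper":0.07},
    {"slide":[0,-0.0007,0.065],"rot":[0,0,0],"gripper":0.07},
    {"slide":[0,-0.0007,0.09],"rot":[0,0,0],"gripper":0.07},
    {"slide":[0,-0.0007,0.115],"rot":[0,0,0],"gripper":0.07},
    {"slide":[0,-0.0007,0.132],"rot":[0,0,0],"gripper":0.07},
    {"slide":[0,-0.0007,0.136],"rot":[0,0,0],"gripper":0.07},
    {"slide":[0,-0.0007,0.136],"rot":[0,0,0],"gripper":0.06},
    {"slide":[0,-0.0007,0.136],"rot":[0,0,0],"gripper":0.06}
  ]
}}

```text
clock: 57.6
ee_pos: [583.8, 167.4, 96.5]
ee_rot: [0.023, 1.0, 0.0, 0.001]
wrist_force: [-0.9, 0.6, -0.1]
finger_gap: 0.701
gripper_force: 0.0
```

```bash
python3 d.py 583.4 168.1 90.3 177.38
```

```text
t 57.6 p [583.8 167.4  96.5] yaw 177.37 tilt [ 0.002  0.    -1.   ] q [16. 12.  5. 83. -0. 19.] F [-0.9  0.6 -0.1] gap 59.9 gf 0.0
-> [583.4, 168.1, 90.3, 177.38] slide [0.0005 0.0007 0.0062] rot [ 0.03  0.09 -0.01]
```

{"method": "move_arm", "body": {
  "deltas": [
    {"slide":[0.0003,0.0006,0.006],"rot":[0,0,0],"gripper":0.052},
    {"slide":[0.0003,0.0006,0.006],"rot":[0,0,0],"gripper":0.047},
    {"slide":[0.0003,0.0006,0.006],"rot":[0,0,0],"gripper":0.044},
    {"slide":[0.0003,0.0006,0.006],"rot":[0,0,0],"gripper":0.041},
    {"slide":[0.0003,0.0006,0.006],"rot":[0,0,0],"gripper":0.037},
    {"slide":[0.0003,0.0006,0.006],"rot":[0,0,0],"gripper":0.03},
    {"slide":[0.0003,0.0006,0.006],"rot":[0,0,0],"gripper":0.03},
    {"slide":[0.0003,0.0006,0.006],"rot":[0,0,0],"gripper":0.03}
  ],
  "grip_force": 50
}}

```text
clock: 58.6
ee_pos: [583.2, 168.1, 89.7]
ee_rot: [0.023, 1.0, 0.0, 0.0]
wrist_force: [0.2, 2.9, 3.4]
finger_gap: 0.46
gripper_force: 51.7
```

{"method": "move_arm", "body": {
  "deltas": [
    {"slide":[0,0,-0.01],"rot":[0,0,0],"gripper":0.03},
    {"slide":[0,0,-0.03],"rot":[0,0,0],"gripper":0.03},
    {"slide":[0,0,-0.06],"rot":[0,0,0],"gripper":0.03},
    {"slide":[0,0,-0.09],"rot":[0,0,0],"gripper":0.03},
    {"slide":[0,0,-0.115],"rot":[0,0,0],"gripper":0.03},
    {"slide":[0,0,-0.125],"rot":[0,0,0],"gripper":0.03},
    {"slide":[0,0,-0.125],"rot":[0,0,0],"gripper":0.03}
  ]
}}

```text
clock: 59.48
ee_pos: [583.2, 167.7, 214.3]
ee_rot: [0.023, 1.0, -0.0, 0.0]
wrist_force: [-0.1, -0.8, -4.0]
finger_gap: 0.459
gripper_force: 51.1
```

```bash
python3 d.py 603.8 -306.2 215 175.6
```

```text
t 59.5 p [583.2 167.7 214.3] yaw 177.36 tilt [ 0. -0. -1.] q [16. 13. 20. 97. -0. 19.] F [-0.1 -0.8 -4. ] gap 39.2 gf 51.068835854530334
-> [603.8, -306.2, 215.0, 175.6] slide [-0.0424 -0.4725 -0.0006] rot [-0.02  0.    1.76]
```

{"method": "move_arm", "body": {
  "deltas": [
    {"slide":[-0.001,-0.015,0],"rot":[0,0,0],"gripper":0.03},
    {"slide":[-0.004,-0.05,0],"rot":[0,0,0],"gripper":0.03},
    {"slide":[-0.009,-0.1,0],"rot":[0,0,0.5],"gripper":0.03},
    {"slide":[-0.013,-0.15,0],"rot":[0,0,0.5],"gripper":0.03},
    {"slide":[-0.018,-0.2,0],"rot":[0,0,1],"gripper":0.03},
    {"slide":[-0.022,-0.25,0],"rot":[0,0,1],"gripper":0.03},
    {"slide":[-0.027,-0.3,0],"rot":[0,0,1.75],"gripper":0.03},
    {"slide":[-0.031,-0.35,0],"rot":[0,0,1.75],"gripper":0.03},
    {"slide":[-0.036,-0.4,0],"rot":[0,0,1.75],"gripper":0.03},
    {"slide":[-0.04,-0.44,0],"rot":[0,0,1.75],"gripper":0.03},
    {"slide":[-0.042,-0.465,0],"rot":[0,0,1.75],"gripper":0.03},
    {"slide":[-0.0424,-0.4725,0],"rot":[0,0,1.75],"gripper":0.03}
  ]
}}

```text
clock: 60.98
ee_pos: [602.6, -308.2, 212.6]
ee_rot: [0.039, 0.999, 0.0, -0.001]
wrist_force: [0.4, -0.1, -4.3]
finger_gap: 0.459
gripper_force: 51.5
```

{"method": "move_arm", "body": {
  "deltas": [
    {"slide":[0,0,0.02],"rot":[0,0,0],"gripper":0.03},
    {"slide":[0,0,0.05],"rot":[0,0,0],"gripper":0.03},
    {"slide":[0,0,0.075],"rot":[0,0,0],"gripper":0.03},
    {"slide":[0,0,0.095],"rot":[0,0,0],"gripper":0.03},
    {"slide":[0,0,0.105],"rot":[0,0,0],"gripper":0.03},
    {"slide":[0,0,0.108],"rot":[0,0,0],"gripper":0.03},
    {"slide":[0,0,0.108],"rot":[0,0,0],"gripper":0.03}
  ]
}}

```text
clock: 61.85
ee_pos: [603.9, -306.1, 107.0]
ee_rot: [0.038, 0.999, -0.0, 0.0]
wrist_force: [-0.2, 0.3, -3.3]
finger_gap: 0.457
gripper_force: 51.4
```

```bash
python3 d.py 603.6 -306.2 92.7 175.6
```

```text
t 61.9 p [ 603.9 -306.1  107. ] yaw 175.63 tilt [ 0.001 -0.    -1.   ] q [-27.  22.  19.  87.  -0. -23.] F [-0.2  0.3 -3.3] gap 39.1 gf 51.360236406326294
-> [603.6, -306.2, 92.7, 175.6] slide [ 0.0003 -0.0001  0.0143] rot [-0.02  0.03  0.03]
```

{"method": "move_arm", "body": {
  "deltas": [
    {"slide":[0.0002,-0.0001,0.006],"rot":[0,0,0],"gripper":0.03},
    {"slide":[0.0002,-0.0001,0.01],"rot":[0,0,0],"gripper":0.03},
    {"slide":[0.0002,-0.0001,0.012],"rot":[0,0,0],"gripper":0.03},
    {"slide":[0.0002,-0.0001,0.0135],"rot":[0,0,0],"gripper":0.03},
    {"slide":[0.0002,-0.0001,0.0145],"rot":[0,0,0],"gripper":0.03},
    {"slide":[0.0002,-0.0001,0.0145],"rot":[0,0,0],"gripper":0.03}
  ]
}}

```text
clock: 62.6
ee_pos: [603.6, -306.1, 92.6]
ee_rot: [0.038, 0.999, -0.0, 0.0]
wrist_force: [-1.9, 1.7, 2.3]
finger_gap: 0.466
gripper_force: 52.0
```

Contact. Release, rise, and go for the thin book.

{"method": "move_arm", "body": {
  "deltas": [
    {"slide":[0,0,0],"rot":[0,0,0],"gripper":0.042},
    {"slide":[0,0,0],"rot":[0,0,0],"gripper":0.05},
    {"slide":[0,0,0],"rot":[0,0,0],"gripper":0.062},
    {"slide":[0,0,0],"rot":[0,0,0],"gripper":0.066},
    {"slide":[0,0,-0.03],"rot":[0,0,0],"gripper":0.066},
    {"slide":[0,0,-0.08],"rot":[0,0,0],"gripper":0.066},
    {"slide":[0,0,-0.13],"rot":[0,0,0],"gripper":0.06},
    {"slide":[0,0,-0.15],"rot":[0,0,0],"gripper":0.06}
  ]
}}

```text
clock: 63.6
ee_pos: [604.0, -306.4, 245.6]
ee_rot: [0.038, 0.999, -0.001, 0.002]
wrist_force: [0.7, -1.1, -0.4]
finger_gap: 0.706
gripper_force: 0.0
```

```bash
python3 d.py 593.2 346 243 177.35
```

```text
t 63.6 p [ 604.  -306.4  245.6] yaw 175.63 tilt [ 0.004 -0.002 -1.   ] q [-27.  25.  39. 103.  -0. -23.] F [ 0.7 -1.1 -0.4] gap 60.3 gf 0.0
-> [593.2, 346.0, 243.0, 177.35] slide [0.0606 0.6497 0.0012] rot [-0.1   0.24 -1.72]
```

{"method": "move_arm", "body": {
  "deltas": [
    {"slide":[0.003,0.03,0],"rot":[0,0,0],"gripper":0.06},
    {"slide":[0.008,0.09,0],"rot":[0,0,0],"gripper":0.06},
    {"slide":[0.014,0.15,0],"rot":[0,0,0],"gripper":0.06},
    {"slide":[0.02,0.21,0],"rot":[0,0,-0.7],"gripper":0.06},
    {"slide":[0.025,0.27,0],"rot":[0,0,-0.7],"gripper":0.06},
    {"slide":[0.031,0.33,0],"rot":[0,0,-0.7],"gripper":0.06},
    {"slide":[0.036,0.39,0],"rot":[0,0,-1.7],"gripper":0.06},
    {"slide":[0.042,0.45,0],"rot":[0,0,-1.7],"gripper":0.06},
    {"slide":[0.048,0.51,0],"rot":[0,0,-1.7],"gripper":0.06},
    {"slide":[0.053,0.57,0],"rot":[0,0,-1.7],"gripper":0.06},
    {"slide":[0.058,0.62,0],"rot":[0,0,-1.7],"gripper":0.06},
    {"slide":[0.06,0.649,0],"rot":[0,0,-1.7],"gripper":0.06}
  ]
}}

```text
clock: 65.1
ee_pos: [592.6, 348.2, 241.4]
ee_rot: [0.022, 1.0, -0.0, -0.0]
wrist_force: [0.6, -0.2, 0.1]
finger_gap: 0.702
gripper_force: 0.0
```

{"method": "move_arm", "body": {
  "deltas": [
    {"slide":[0,0,0.02],"rot":[0,0,0],"gripper":0.06},
    {"slide":[0,0,0.05],"rot":[0,0,0],"gripper":0.06},
    {"slide":[0,0,0.07],"rot":[0,0,0],"gripper":0.06},
    {"slide":[0,0,0.07],"rot":[0,0,0],"gripper":0.06},
    {"slide":[0,0,0.07],"rot":[0,0,0],"gripper":0.06}
  ]
}}

```text
clock: 65.72
ee_pos: [593.5, 345.6, 173.0]
ee_rot: [0.023, 1.0, 0.0, 0.001]
wrist_force: [-0.6, 0.5, -0.2]
finger_gap: 0.704
gripper_force: 0.0
```

```bash
python3 d.py 593.2 346 96 177.35
```

```text
t 65.7 p [593.5 345.6 173. ] yaw 177.32 tilt [ 0.001  0.001 -1.   ] q [30. 24. 29. 95. -0. 33.] F [-0.6  0.5 -0.2] gap 60.2 gf 0.0
-> [593.2, 346.0, 96.0, 177.35] slide [0.0004 0.0003 0.077 ] rot [ 0.04  0.06 -0.03]
```

{"method": "move_arm", "body": {
  "deltas": [
    {"slide":[0,0.0003,0.02],"rot":[0,0,0],"gripper":0.06},
    {"slide":[0,0.0003,0.045],"rot":[0,0,0],"gripper":0.06},
    {"slide":[0,0.0003,0.065],"rot":[0,0,0],"gripper":0.06},
    {"slide":[0,0.0003,0.077],"rot":[0,0,0],"gripper":0.05},
    {"slide":[0,0.0003,0.08],"rot":[0,0,0],"gripper":0.045},
    {"slide":[0,0.0003,0.08],"rot":[0,0,0],"gripper":0.045}
  ]
}}

```text
clock: 66.47
ee_pos: [593.6, 346.0, 92.8]
ee_rot: [0.023, 1.0, 0.0, 0.0]
wrist_force: [0.5, -0.5, -0.5]
finger_gap: 0.529
gripper_force: 0.0
```

```bash
python3 d.py 593.2 346 92.4 177.35
```

```text
t 66.5 p [593.6 346.   92.8] yaw 177.32 tilt [ 0.001  0.001 -1.   ] q [30. 23. 19. 86.  0. 33.] F [ 0.5 -0.5 -0.5] gap 45.2 gf 0.0
-> [593.2, 346.0, 92.4, 177.35] slide [ 0.0004 -0.      0.0004] rot [ 0.04  0.05 -0.03]
```

{"method": "move_arm", "body": {
  "deltas": [
    {"slide":[0.0003,0,0],"rot":[0,0,0],"gripper":0.036},
    {"slide":[0.0003,0,0],"rot":[0,0,0],"gripper":0.032},
    {"slide":[0.0003,0,0],"rot":[0,0,0],"gripper":0.029},
    {"slide":[0.0003,0,0],"rot":[0,0,0],"gripper":0.026},
    {"slide":[0.0003,0,0],"rot":[0,0,0],"gripper":0.02},
    {"slide":[0.0003,0,0],"rot":[0,0,0],"gripper":0.015},
    {"slide":[0.0003,0,0],"rot":[0,0,0],"gripper":0.015}
  ],
  "grip_force": 40
}}

```text
clock: 67.35
ee_pos: [593.1, 346.1, 92.2]
ee_rot: [0.023, 1.0, 0.0, 0.0]
wrist_force: [0.6, 2.4, 3.1]
finger_gap: 0.301
gripper_force: 40.1
```

{"method": "move_arm", "body": {
  "deltas": [
    {"slide":[0,0,-0.01],"rot":[0,0,0],"gripper":0.015},
    {"slide":[0,0,-0.03],"rot":[0,0,0],"gripper":0.015},
    {"slide":[0,0,-0.06],"rot":[0,0,0],"gripper":0.015},
    {"slide":[0,0,-0.09],"rot":[0,0,0],"gripper":0.015},
    {"slide":[0,0,-0.115],"rot":[0,0,0],"gripper":0.015},
    {"slide":[0,0,-0.12],"rot":[0,0,0],"gripper":0.015},
    {"slide":[0,0,-0.12],"rot":[0,0,0],"gripper":0.015}
  ]
}}

```text
clock: 68.22
ee_pos: [592.9, 345.7, 211.1]
ee_rot: [0.023, 1.0, -0.0, -0.0]
wrist_force: [-0.4, 0.0, -2.7]
finger_gap: 0.301
gripper_force: 39.8
```

```bash
python3 d.py 607.6 -218.5 212 176.88
```

```text
t 68.2 p [592.9 345.7 211.1] yaw 177.32 tilt [-0.001 -0.001 -1.   ] q [ 30.  26.  35. 100.  -0.  33.] F [-0.4  0.  -2.7] gap 25.7 gf 39.811747670173645
-> [607.6, -218.5, 212.0, 176.88] slide [-0.0411 -0.5629 -0.0006] rot [-0.04 -0.04  0.44]
```

{"method": "move_arm", "body": {
  "deltas": [
    {"slide":[-0.001,-0.015,0],"rot":[0,0,0],"gripper":0.015},
    {"slide":[-0.004,-0.055,0],"rot":[0,0,0],"gripper":0.015},
    {"slide":[-0.008,-0.11,0],"rot":[0,0,0],"gripper":0.015},
    {"slide":[-0.012,-0.165,0],"rot":[0,0,0],"gripper":0.015},
    {"slide":[-0.016,-0.22,0],"rot":[0,0,0.4],"gripper":0.015},
    {"slide":[-0.02,-0.275,0],"rot":[0,0,0.4],"gripper":0.015},
    {"slide":[-0.024,-0.33,0],"rot":[0,0,0.4],"gripper":0.015},
    {"slide":[-0.028,-0.385,0],"rot":[0,0,0.4],"gripper":0.015},
    {"slide":[-0.032,-0.44,0],"rot":[0,0,0.4],"gripper":0.015},
    {"slide":[-0.036,-0.495,0],"rot":[0,0,0.4],"gripper":0.015},
    {"slide":[-0.039,-0.54,0],"rot":[0,0,0.4],"gripper":0.015},
    {"slide":[-0.041,-0.563,0],"rot":[0,0,0.4],"gripper":0.015}
  ]
}}

```text
clock: 69.72
ee_pos: [606.2, -221.3, 210.7]
ee_rot: [0.028, 1.0, 0.0, -0.001]
wrist_force: [0.9, 0.9, -3.7]
finger_gap: 0.3
gripper_force: 40.3
```

{"method": "move_arm", "body": {
  "deltas": [
    {"slide":[0,0,0.02],"rot":[0,0,0],"gripper":0.015},
    {"slide":[0,0,0.05],"rot":[0,0,0],"gripper":0.015},
    {"slide":[0,0,0.075],"rot":[0,0,0],"gripper":0.015},
    {"slide":[0,0,0.095],"rot":[0,0,0],"gripper":0.015},
    {"slide":[0,0,0.102],"rot":[0,0,0],"gripper":0.015},
    {"slide":[0,0,0.102],"rot":[0,0,0],"gripper":0.015},
    {"slide":[0,0,0.102],"rot":[0,0,0],"gripper":0.015}
  ]
}}

```text
clock: 70.6
ee_pos: [607.9, -218.6, 110.9]
ee_rot: [0.027, 1.0, -0.0, 0.001]
wrist_force: [-0.0, -0.4, -2.8]
finger_gap: 0.299
gripper_force: 40.3
```

```bash
python3 d.py 607.5 -218.5 95.2 176.88
```

```text
t 70.6 p [ 607.9 -218.6  110.9] yaw 176.93 tilt [ 0.001 -0.    -1.   ] q [-20.  17.  14.  86.   0. -17.] F [-0.  -0.4 -2.8] gap 25.5 gf 40.25497019290924
-> [607.5, -218.5, 95.2, 176.88] slide [0.0005 0.     0.0157] rot [-0.02  0.07  0.05]
```

{"method": "move_arm", "body": {
  "deltas": [
    {"slide":[0.0003,0,0.006],"rot":[0,0,0],"gripper":0.015},
    {"slide":[0.0003,0,0.011],"rot":[0,0,0],"gripper":0.015},
    {"slide":[0.0003,0,0.0135],"rot":[0,0,0],"gripper":0.015},
    {"slide":[0.0003,0,0.015],"rot":[0,0,0],"gripper":0.015},
    {"slide":[0.0003,0,0.016],"rot":[0,0,0],"gripper":0.015},
    {"slide":[0.0003,0,0.016],"rot":[0,0,0],"gripper":0.015}
  ]
}}

```text
clock: 71.35
ee_pos: [607.2, -218.4, 95.2]
ee_rot: [0.027, 1.0, -0.0, 0.0]
wrist_force: [-3.4, 2.3, 5.9]
finger_gap: 0.299
gripper_force: 41.4
```

Contact. Release and retreat up and back, clear of the views.

{"method": "move_arm", "body": {
  "deltas": [
    {"slide":[0,0,0],"rot":[0,0,0],"gripper":0.028},
    {"slide":[0,0,0],"rot":[0,0,0],"gripper":0.036},
    {"slide":[0,0,0],"rot":[0,0,0],"gripper":0.05},
    {"slide":[0,0,0],"rot":[0,0,0],"gripper":0.055},
    {"slide":[0,0,-0.03],"rot":[0,0,0],"gripper":0.055},
    {"slide":[0,0,-0.08],"rot":[0,0,0],"gripper":0.055},
    {"slide":[0,0,-0.13],"rot":[0,0,0],"gripper":0.055},
    {"slide":[0.03,0.03,-0.17],"rot":[0,0,0],"gripper":0.055},
    {"slide":[0.06,0.08,-0.18],"rot":[0,0,0],"gripper":0.055},
    {"slide":[0.09,0.13,-0.18],"rot":[0,0,0],"gripper":0.055},
    {"slide":[0.12,0.18,-0.18],"rot":[0,0,0],"gripper":0.055},
    {"slide":[0.14,0.23,-0.18],"rot":[0,0,0],"gripper":0.055}
  ]
}}

```text
clock: 72.85
ee_pos: [478.6, 20.1, 274.4]
ee_rot: [0.027, 1.0, 0.0, 0.001]
wrist_force: [0.8, -0.2, 0.1]
finger_gap: 0.64
gripper_force: 0.0
```

{"method": "move_arm", "body": {
  "deltas": [
    {"slide":[0.01,0.05,0],"rot":[0,0,0],"gripper":0.055},
    {"slide":[0.02,0.1,0],"rot":[0,0,0],"gripper":0.055},
    {"slide":[0.03,0.15,0],"rot":[0,0,0],"gripper":0.055},
    {"slide":[0.04,0.2,0],"rot":[0,0,0],"gripper":0.055},
    {"slide":[0.04,0.25,0],"rot":[0,0,0],"gripper":0.055},
    {"slide":[0.04,0.3,0],"rot":[0,0,0],"gripper":0.055},
    {"slide":[0.04,0.32,0],"rot":[0,0,0],"gripper":0.055},
    {"slide":[0.04,0.32,0],"rot":[0,0,0],"gripper":0.055}
  ]
}}

```text
clock: 73.85
ee_pos: [457.0, 341.1, 273.3]
ee_rot: [0.026, 1.0, -0.0, -0.0]
wrist_force: [-0.7, 0.0, 0.6]
finger_gap: 0.645
gripper_force: 0.0
```

```bash
cat > f7.py <<'E'
from fit import *
b=save("top","t11.png");a=save("side","s11.png"); t1=cv2.imread("pics/top1.png")
r=lambda i,x0:cv2.resize(i,(400,300),interpolation=cv2.INTER_CUBIC)
cv2.imwrite("pics/g1.png",np.vstack([np.hstack([r(t1[158:238,355:435],0)[:,:],r(b[158:238,355:435,::-1],0)]),np.hstack([r(a[100:235,255:385,::-1],0),r(b[150:230,270:350,::-1],0)])]))
d=cv2.absdiff(b[158:238,355:435,::-1],t1[158:238,355:435]).max(2); print("diff>60 px",(d>60).sum(),"of",d.size)
def tr(l,n,xy):
    for k in range(4):
        if k: snapshot(n)
        for d in trace(l,n):
            m=d["region"];ys,xs=np.nonzero(m)
            if abs(xs.mean()-xy[0])<12 and abs(ys.mean()-xy[1])<15: return m
for l,xy,p,dm,h in (("thick_book",(413,185),(602,-306,-.07),(105,40),155),("thin_book",(380,184),(607,-218,-.05),(105,26),145),("disc_case",(396,223),(499,-257,-.03),(24,142),125)):
    m=tr(l,"top",xy)
    if m is not None: print(l,fit({"top":m},p,dm,8,h))
M=[d for d in spot_point("scanner","top")[:3]]; print([(d["location"].round(0) if hasattr(d["location"],"round") else d["location"],round(d["score"],2)) for d in M])
print([(d["location"],round(d["score"],2)) for d in spot_point("scanner","side")[:3]])
E
python3 d.py; python3 f7.py
```

```text
t 73.8 p [457.  341.1 273.3] yaw 177.01 tilt [-0.001 -0.001 -1.   ] q [ 37.  10.  23. 103.  -0.  40.] F [-0.7  0.   0.6] gap 55.1 gf 0.0
diff>60 px 331 of 6400
thick_book (array([ 6.02622265e+02, -3.06930204e+02, -8.91694098e-02]), np.float64(0.08130976818705249))
thin_book (array([ 6.07250955e+02, -2.19797617e+02, -4.72227615e-02]), np.float64(0.05471367044185671))
disc_case (array([ 4.97366859e+02, -2.56829874e+02, -3.61816178e-02]), np.float64(0.08726150392817056))
[([617.8, -3.2, 9.7], 0.75)]
[([618.2, -5.8, 4.4], 0.94), ([610.6, -219.7, 9.0], 0.36), ([376.1, 41.6, 0.3], 0.27)]
```

View pics/g1.png

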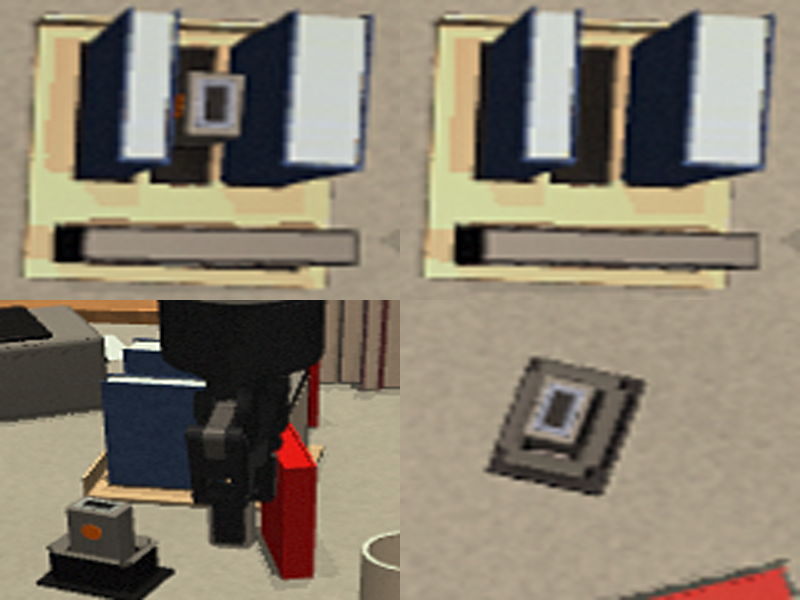

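The restored rack (top right) matches the original (top left): books at (540,90) and (730,90), case at (620,247). The scanner sits deep and square in the dock at (560,405), and everything is upright. Handing in.

```bash
python3 -c "
from cell import *
print(close_job())"
```

```text
the job is handed in; nothing more can be done
None
```

The job is handed in at about 74 s of the 149 s allowed: the scanner is pushed past the catches to the dock floor, and both books and the case stand back on the rack within about 2 mm of where they were. On my first attempt the fingers closed on top of the thin book and pressed about 10 N before I corrected the height; it did not fall.

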